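# Pin a turned stub in the clamping jig

### The job

Stand the loose turned stub on the steel jig's base, thick end down and about midway across the base, between the fixed stop and the sliding jaw, and let go of it. Then slide the jaw until it presses the stub snugly against the stop, and lock it there by pushing the knobbed pin from the wooden rack fully home through the hole in the jaw into the hole in the base. Leave the bolt, the flange and the brush where they are.

Things in the scene. Friction and masses are not known exactly. Their poses are not given: they have to be found in the camera images.
- jig: Steel clamping jig, fixed to the bench. Dark base plate 90 (x) x 250 (y) x 20 mm thick; origin at the centre of its underside, x across, y along the sliding direction (towards the fixed stop), z up. The stub stands on the base's top, at z 20. Two guide strips 5 mm high (x 24 to 32 mm either side, y from -122 to -8) flank the jaw.
- stop: Fixed stop at the jig's +y end: upright steel block 56 mm wide (x), 25 mm thick, 40 mm high above the base, with a 10 mm high foot behind it (+y). Origin: bottom centre of its face that looks to the jaw, at jig y = 60, z = 20 mm. Axes as the jig.
- jaw_top (a point): Centre of the top of the sliding jaw's upright, 60 mm above the bench. The upright is 44 mm wide (x), 20 mm thick (y), 40 mm high above the base: its clamping face is 10 mm to +y of this point. Behind it (-y) a flat tail, 44 mm wide, 18 mm thick and reaching 70 mm behind this point, slides on the base. Axes as the jig.
- jaw (a joint): Slide of the jaw, m: the gap between jaw and stop faces is 0.040 + this value. 0.050 is fully open, it shrinks as the jaw moves to the stop (jig +y); 0.004 when closed on the 44 mm stub. About 2 N of friction; it stays where it is left.
- jaw_hole (a point): Centre of the mouth of the hole in the jaw's tail, on the tail's top (38 mm above the bench), 40 mm behind (-y of) jaw_top. Vertical, through the 18 mm tail, 14 mm diameter with chamfered mouth.
- base_hole (a point): Centre of the mouth of the vertical through hole in the base plate (its top, 20 mm above the bench), at jig y = -34 mm; 15 mm diameter, 20 mm deep. It lies under jaw_hole when the jaw is closed on the stub; mostly hidden by the jaw.
- stub: Loose turned aluminium shaft stub, about 0.22 kg, standing upright on the bench: thick part 44 mm diameter and 44 mm high, above it a 28 mm diameter spigot 22 mm high (66 mm overall). Origin: centre of the underside; z along its axis towards the spigot.
- rack: Wooden pin rack, fixed, 130 (x) x 60 (y) x 45 mm high, with two vertical holes at x = -30 and +30 mm; one holds the pin, the other the bolt. Origin: centre of the underside.
- pin: Steel locking pin, about 0.1 kg, standing in the rack: shank 12 mm diameter, 36 mm long with tapered tip; collar 26 mm diameter, 6 mm thick (36 to 42 mm from the tip); dark cylindrical knob 20 mm diameter, 28 mm high (42 to 70 mm). Origin: centre of the tip's end; z towards the knob. Collar rests on the rack's top. Fully home: collar on the jaw's tail.
- bolt: Bystander: steel bolt in the other rack hole, flat hexagonal head 22 mm across and 8 mm high, shank 12 x 30 mm. Origin: the shank's end.
- flange: Bystander: flat steel ring 84 mm outside, 44 mm inside, 12 mm thick, lying on the bench. Origin: centre of the underside.
- brush: Bystander: a hand brush lying on the bench.
Things that resemble listed ones, but are neither listed nor needed, are in the scene too. Leave any green look-alike of the pin alone.

How it is judged:
On the way, in this order (a step that is already met when the one before it is completed fails the run):
1. the stub stands on the jig's base, thick end down, between stop and open jaw, within 14 mm of mid-width, and has been let go (x of stub in the frame of jig between -0.014 and 0.014 m and z of stub in the frame of jig between 0.016 and 0.024 m and angle between stub's own z axis and vertical below 0.1 rad and y of stub in the frame of jig between -0.04 and 0.0395 m and contact force between the fingers and stub below 0.1 N and value of joint jaw above 0.006 m), for 0.2 s.
2. the jaw presses the stub against the stop (over 1 N on both sides) (contact force between jaw and stub above 1 N and contact force between stub and stop above 1 N), for 0.1 s.
At the end, for the whole second after the job is handed in: Stub upright (0.1 rad), thick end down, on the base, within 14 mm of mid-width and 2.5 mm of the stop; jaw gap 42 to 46 mm; pin upright (0.1 rad) in both holes, within 4 mm of the base hole's axis, tip at most 4.5 mm above the bench (collar on the jaw's tail); pin and stub at rest (x of stub in the frame of jig between -0.014 and 0.014 m and z of stub in the frame of jig between 0.016 and 0.024 m and angle between each of stub, pin's own z axis and vertical below 0.1 rad and y of stub in the frame of jig between 0.0355 and 0.0395 m and value of joint jaw between 0.002 and 0.006 m and z of pin in the frame of jig below 0.0045 m and horizontal distance between pin and base_hole below 0.004 m and linear speed of each of pin, stub below 0.02 m/s); the robot touches nothing.
It fails at once if the bolt, flange or brush is moved more than 25 mm (distance of any of bolt, flange, brush from where it was at the start of the episode above 0.025 m).
It also fails if it takes over 67 s, if anything falls off the work surface, if the arm or the gripper's body presses on something with over 40 N, if the wrist force passes 120 N, or if a joint passes its speed limit or range.

### The arm

A 7-joint arm with a two-finger parallel gripper is mounted at the origin on the work surface. World frame = base frame: x ahead of the robot, y to its left, z up, the work surface at z = 0. Lengths are in m, angles in rad, forces in N, time in s.
With the tool pointing down it reaches from about 0.4 to 0.875 m from the base axis. Payload 6.5 kg.
Tool frame: the origin (TCP) lies midway between the tips of the shut fingers; the grasp point (between the pads) lies 19 mm behind it; z points along the fingers, y is the direction in which the jaws open and shut (so a half turn about z gives the same grasp; the last joint's range is limited). The gripper opens to 85 mm and grips with 20 to 120 N. Pads are 22 mm wide; open, the fingers measure 114 mm over their backs; the gripper's body (76 mm by 85 mm) begins 54 mm behind the grasp point. The pads swing forward as they close: fully open they stand 13 mm farther back than shut.
Start: joints at [-1.311, 0.536, -0.004, 1.538, 0.003, 1.067, -0.071], TCP at [0.208, 0.616, 0.2] pointing down, gripper open.
Joint ranges: [-2.7, 2.7], [-0.37, 2.16], [-1.27, 1.26], [0.24, 2.4], [-1.31, 4.45], [0.19, 1.91], [-2.76, 2.76]. Speed limits (rad/s): [2.39, 2.39, 3.14, 3.14, 3.14, 3.14, 3.14].

### API

Orientations are given as a 3x3 rotation matrix whose columns are the frame's x, y, z axes.
In Python, from bench import ctrl, snapshot, camera_model, spotter gives the robot as it stands.
- The arm moves only by the tool play_rows, never from a script. Its argument "targets" is a list that holds one entry, the list of rows, each a list of 7 numbers: the shift along the tool's x, y, z in m, then the turn, a rotation vector about the tool's x, y, z in rad, then the gripper command: -1 is fully open, 1 is shut, values between are in proportion. In form: [[[x, y, z, rx, ry, rz, fingers], ...]]. A call has 1 to 10 rows; each row is the pose to reach, as a shift and turn from the pose commanded when the call began, along the tool's axes at that moment; what a row does not reach only later rows make up. A row lasts 1/12 s, in which the tool goes at most 41.7 mm and 7.16 degrees, less where a joint would pass 70% of its speed; a pose out of reach is approached as far as the arm can. A call with a gripper value outside its range is refused whole. The fingers move at their own pace and stop on an object; "squeeze" is the grip in N (left out, the last holds). Time passes only in rows, so rows that repeat a pose let the fingers close. It gives the time, the measured TCP pose, the force and the opening at its end, in the units of the state.
- ctrl.state(): the state, without advancing time (a new reading comes with each control period).
- snapshot(name): name is "scene" or "top"; returns the picture (384x512x3 uint8, red, green, blue); there is no depth.
- camera_model(name): a dict with "K" (3x3 intrinsics, pixels), "R" (3x3) and "t" (3): a world point X has camera coordinates R X + t. Camera axes: x right, y down, z forward; pixel columns grow to the right and rows downward; lengths in m; the calibration is good to about 2 mm. A picture is of the moment at which its call begins. camera_model takes no time and is no camera call.
- ctrl.sign_off(): hands the job in, once; it reports no verdict.
Trained networks look in the newest picture that a camera, given by its name, has taken for a name from the list of things; names that differ only in an ending like _2 or _b are one class to them, and where a whole thing is asked for, a point or a joint stands for the part that bears it (a point fixed in the world has none). Each returns a list of dicts, best first, with "p" (0 to 1); they miss things now and then, are a little off and sometimes report something else, mostly with a low value. They report only what shows in the picture. A call takes as long as a camera call. They do not tell look-alikes from the thing itself.
- spotter.masks_of(camera, query): "region" (384x512 bool, what is visible of it) and "location" ([column, row] in pixels, amid what is visible of it).
- spotter.mark_of(camera, query): "location" ([column, row] in pixels: a listed point, or the origin of a listed thing).
The state is a dict: "clock": time; "q": joint angles; "qvel": joint speeds; "tau": joint torques, N m; "ee_pos": TCP position; "eef_rot": TCP orientation; "contact_force": force on the tool from outside, world axes, zero at the start; "wrist_torque": the same for the moment, N m; "width": finger opening in m.
Only numpy, scipy, OpenCV 4.12 (cv2) and the standard library are available. Lean on these libraries where they do the work, as an engineer would, in place of code of your own. Each camera call takes 0.05 s, during which the arm holds its last target.

## Working session

There is one attempt and no reset: what is moved stays moved. The work goes in short steps, Python scripts to look and compute and a tool call to move; the robot and the scene stay as the last step left them, time stands still between calls to the robot, and variables do not carry over. Pictures are saved under pics/ and viewed, and the job is handed in when it is done.

Besides the shell and the picture viewer there is one more tool, called after "Request:" as a command line: name --argument value ..., lists and objects as JSON in quotes. play_rows: Moves the arm, as the interface text tells. Its arguments: {"type":"object","properties":{"targets":{"type":"array"},"squeeze":{"type":"number"}},"required":["targets"]}

```bash
ls; mkdir -p pics; python3 - <<'E'
from bench import ctrl, snapshot, camera_model, spotter
import cv2, numpy as np
for n in ["scene","top"]:
    im=snapshot(n); cv2.imwrite(f"pics/{n}0.png",cv2.resize(im[...,::-1],(768,576)))
    m=camera_model(n); print(n,m["K"].tolist(),np.round(m["R"],3).tolist(),np.round(m["t"],3).tolist())
    for q in ["jig","stop","jaw_top","jaw_hole","base_hole","stub","rack","pin","bolt","flange","brush"]:
        try:
            r=spotter.mark_of(n,q); print(q,[(np.round(a["location"],1).tolist(),round(a["p"],2)) for a in r])
        except Exception as e: print(q,e)
s=ctrl.state(); print(s)
E
```

```text
pics
scene [[412.0766811719608, 0.0, 250.8386712681442], [0.0, 412.0766811719608, 200.49587679024734], [0.0, 0.0, 1.0]] [[-0.666, 0.745, -0.016], [0.457, 0.391, -0.799], [-0.589, -0.54, -0.602]] [0.38, -0.233, 1.423]
jig [([260.0, 217.9], 0.87)]
stop [([277.9, 224.6], 0.81)]
jaw_top [([251.5, 197.6], 0.8), ([199.8, 166.1], 0.37), ([168.1, 220.3], 0.28)]
jaw_hole [([371.1, 240.5], 0.73), ([240.1, 197.6], 0.6), ([259.9, 218.7], 0.55), ([235.0, 279.7], 0.29)]
base_hole [([250.9, 206.6], 0.57)]
stub [([200.9, 164.9], 0.62)]
rack [([372.0, 239.9], 0.68), ([168.4, 219.2], 0.6)]
pin [([335.7, 261.1], 0.67), ([168.7, 219.9], 0.65), ([403.3, 263.2], 0.63), ([338.9, 221.1], 0.63), ([362.4, 241.4], 0.45)]
bolt [([382.6, 229.3], 0.49), ([197.5, 163.9], 0.33), ([276.7, 225.4], 0.32)]
flange [([168.7, 221.4], 0.66)]
brush [([236.1, 274.9], 0.82)]
top [[347.57747744378383, 0.0, 249.69988281867202], [0.0, 347.57747744378383, 191.52243974536546], [0.0, 0.0, 1.0]] [[0.029, -1.0, -0.007], [-0.998, -0.029, -0.059], [0.058, 0.009, -0.998]] [0.021, 0.625, 0.893]
jig [([250.9, 207.2], 0.65)]
stop [([224.8,
[... 461 characters left out ...]
,
        1.06731939, -0.07118154]), 'qvel': array([ 0.00040385,  0.00066984, -0.00015245, -0.00039452,  0.00182373,
       -0.00040662, -0.00027398]), 'tau': array([-2.83291847e-04, -5.83354354e+01,  1.04783826e+00, -2.59439975e+01,
        1.24929071e-02,  1.77185051e-03, -1.77732794e-06]), 'ee_pos': array([0.20801064, 0.61581176, 0.20028159]), 'eef_rot': array([[-9.47414528e-01,  3.20008925e-01, -1.92581131e-05],
       [ 3.20008926e-01,  9.47414528e-01, -1.98770361e-05],
       [ 1.18845872e-05, -2.49945609e-05, -1.00000000e+00]]), 'contact_force': array([ 0.28077572,  0.1821405 , -0.70147294]), 'wrist_torque': array([-0.00609349, -0.04105064, -0.0417683 ]), 'width': 0.08570898008191505}
```

View pics/scene0.png

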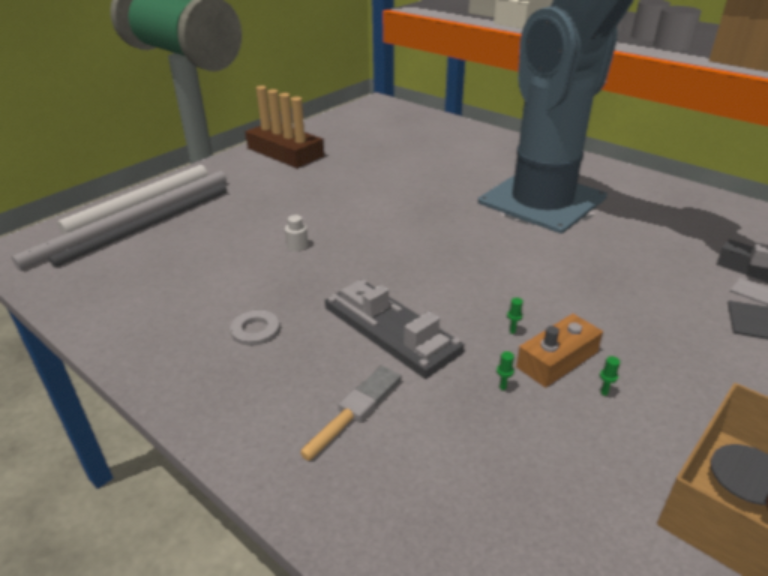

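View pics/top0.png

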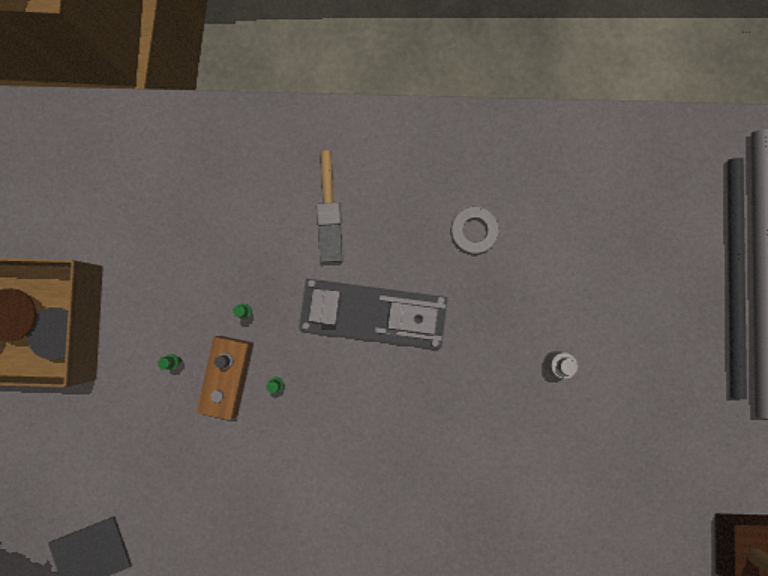

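Candidates for the pin: the dark-knobbed one in the rack (top view about (149,241), scene (367,225)) and three green look-alikes on the bench (top (161,208), (112,242) and (183,257)). The dark one in the rack fits the description. I'll enlarge it and the other parts.

```bash
cat > h.py <<'E'
from bench import ctrl, snapshot, camera_model, spotter
import cv2, numpy as np
def w2p(n,X):
    m=camera_model(n); c=np.asarray(m["R"])@np.asarray(X,float)+np.asarray(m["t"]); p=np.asarray(m["K"])@c; return p[:2]/p[2]
def p2w(n,uv,z):
    m=camera_model(n);R=np.asarray(m["R"]);t=np.asarray(m["t"]);K=np.asarray(m["K"])
    d=R.T@np.linalg.solve(K,[uv[0],uv[1],1.]);o=-R.T@t
    return o+d*(z-o[2])/d[2]
def crop(im,c,r,f,name):
    x0,y0=max(0,c[0]-r[0]),max(0,c[1]-r[1])
    s=im[y0:c[1]+r[1],x0:c[0]+r[0]]
    cv2.imwrite(name,cv2.resize(s[...,::-1],None,fx=f,fy=f,interpolation=cv2.INTER_CUBIC)); print(name,"origin",x0,y0,"f",f)
E
python3 - <<'E'
from h import *
t=snapshot("top"); s=snapshot("scene"); np.save("t0.npy",t); np.save("s0.npy",s)
crop(t,(250,210),(55,30),7,"pics/tj.png")
crop(t,(150,248),(50,40),7,"pics/tr.png")
crop(s,(262,218),(50,40),7,"pics/sj.png")
crop(s,(370,235),(50,40),7,"pics/sr.png")
a=cv2.resize(t[222:262,355:400][...,::-1],None,fx=8,fy=8,interpolation=3);b=cv2.resize(s[135:175,175:220][...,::-1],None,fx=8,fy=8,interpolation=3)
cv2.imwrite("pics/stub.png",np.hstack([a,b]))
for q in ["jig","jaw_top","stub","rack","pin","stop","bolt"]:
  for n in ["top","scene"]:
    r=spotter.masks_of(n,q)
    for k in r[:5]:
        if k["p"]<.3: continue
        ys,xs=np.nonzero(k["region"]); 
        print(q,n,round(k["p"],2),np.round(k["location"],1).tolist(),"bbox",xs.min(),ys.min(),xs.max(),ys.max(),len(xs), "minrect",[np.round(v,1) for v in cv2.minAreaRect(np.stack([xs,ys],1).astype(np.float32))])
E
```

```text
pics/tj.png origin 195 180 f 7
pics/tr.png origin 100 208 f 7
pics/sj.png origin 212 178 f 7
pics/sr.png origin 320 195 f 7
jig top 0.96 [246.9, 209.2] bbox 199 186 297 231 3275 minrect [array([248.3, 208.4]), array([95.8, 34.5]), np.float64(7.5)]
jig scene 0.79 [261.2, 220.2] bbox 216 186 308 251 2897 minrect [array([263.4, 215.3]), array([94.5, 38.8]), np.float64(35.4)]
jaw_top top 0.61 [273.7, 214.3] bbox 258 202 290 221 511 minrect [array([274.4, 211.6]), array([31.4, 17.2]), np.float64(7.1)]
jaw_top scene 0.98 [246.3, 197.3] bbox 227 188 258 210 476 minrect [array([242.3, 199. ]), array([32.3, 20.3]), np.float64(10.6)]
stub top 0.54 [371.2, 241.4] bbox 362 234 384 251 309 minrect [array([373.2, 242.3]), array([22.1, 16.8]), np.float64(18.4)]
stub scene 0.6 [197.9, 155.8] bbox 191 143 204 167 279 minrect [array([197.5, 155. ]), array([24., 13.]), np.float64(90.0)]
stub scene 0.48 [248.1, 199.4] bbox 227 188 259 209 486 minrect [array([242.8, 198.5]), array([32.5, 19.8]), np.float64(7.6)]
rack top 0.73 [149.9, 251.4] bbox 131 224 168 279 1294 minrect [array([149.3, 251.3]), array(
[... 1063 characters left out ...]
63 239 minrect [array([405.1, 250.3]), array([12.2, 26.6]), np.float64(24.0)]
pin scene 0.58 [366.2, 224.5] bbox 360 216 372 233 177 minrect [array([366.3, 224.6]), array([11.3, 17.8]), np.float64(9.5)]
pin scene 0.43 [342.0, 205.5] bbox 338 198 348 222 189 minrect [array([342.5, 209.9]), array([ 9.5, 24.3]), np.float64(6.3)]
stop top 0.92 [216.2, 203.7] bbox 206 193 226 216 403 minrect [array([216.1, 204. ]), array([18.7, 22.1]), np.float64(8.1)]
stop scene 0.91 [283.8, 225.0] bbox 269 208 299 238 640 minrect [array([282.6, 224.1]), array([26.9, 29.1]), np.float64(56.3)]
bolt scene 0.49 [383.3, 220.2] bbox 379 215 386 222 54 minrect [array([382.5, 218.5]), array([7., 7.]), np.float64(90.0)]
```

View pics/tj.png

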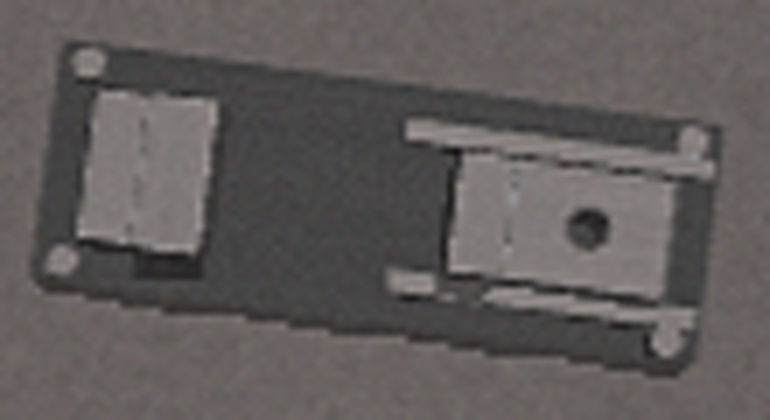

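View pics/sj.png

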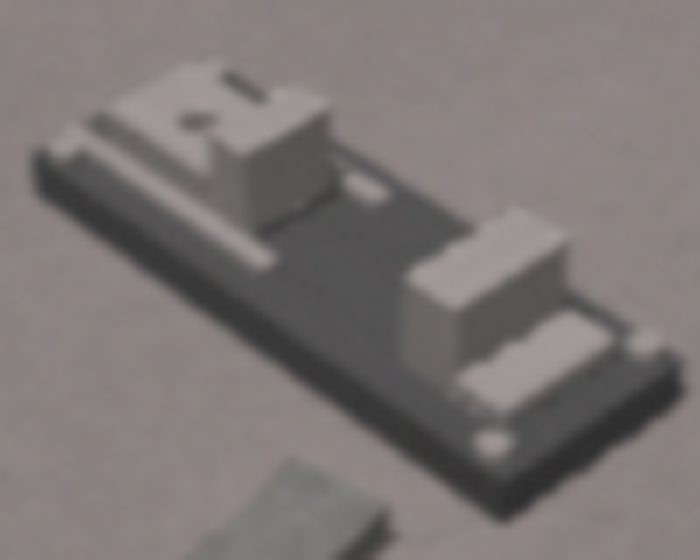

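View pics/tr.png

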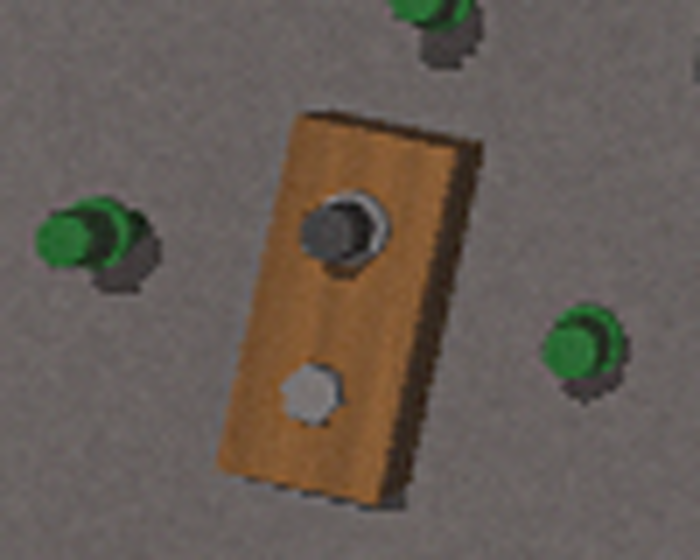

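View pics/sr.png

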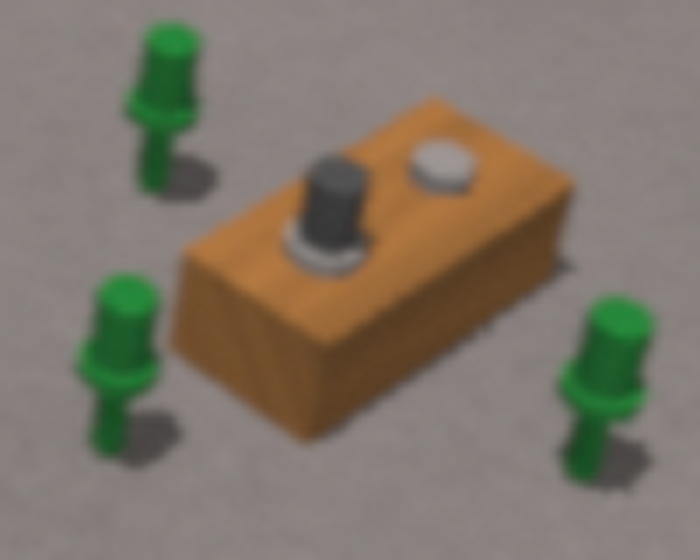

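View pics/stub.png

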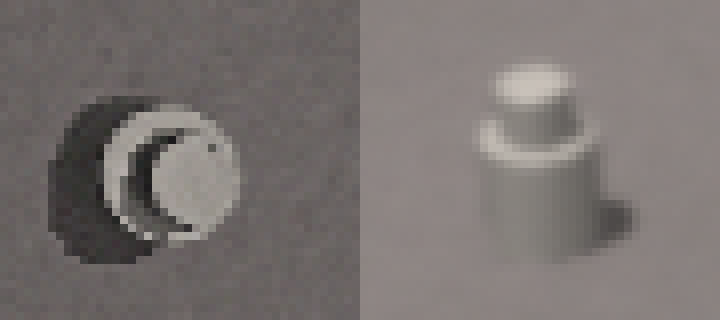

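The crops confirm it: the dark-knobbed pin with a steel collar stands in the rack (top ≈ (147.5,241), scene ≈ (368,219)), next to the flat bolt head. The others are plain green. The jaw is open with its hole at top ≈ (279,212.5), and the stub is at top ≈ (379,245). Next I'll fit the poses.

```bash
cat > fit.py <<'E'
from h import *
from scipy.optimize import least_squares
def px(o,f,p): return np.array(o)+(np.array(p)+.5)/f-.5
T=((195,180),7); S=((212,178),7)
A=[("top",T,(218,97),(.028,.06,.06),0),("top",T,(203,252),(-.028,.06,.06),0),("top",T,(590,229),(0,-.04,.038),1),
("top",T,(405,130),(.028,-.008,.025),0),("top",T,(388,280),(-.028,-.008,.025),0),
("top",T,(458,150),(.022,.01,.06),1),("top",T,(447,270),(-.022,.01,.06),1),("top",T,(676,180),(.022,-.07,.038),1),("top",T,(668,298),(-.022,-.07,.038),1),
("top",T,(68,40),(.045,.125,.02),0),("top",T,(722,125),(.045,-.125,.02),0),
("scene",S,(505,485),(.045,.125,.02),0),("scene",S,(685,370),(-.045,.125,.02),0),("scene",S,(35,150),(.045,-.125,.02),0),
("scene",S,(405,283),(.028,.06,.06),0),("scene",S,(515,208),(-.028,.06,.06),0),("scene",S,(570,240),(-.028,.085,.06),0),("scene",S,(460,307),(.028,.085,.06),0),
("scene",S,(245,153),(.022,.01,.06),1),("scene",S,(330,105),(-.022,.01,.06),1),("scene",S,(200,122),(0,-.04,.038),1)]
# jaw: jaw_top y = 60-10-40 -j => 0.010-j
def pt(v,L,j):
    x,y,z=L
    if j: y+=0.010-v[3]
    c,s=np.cos(v[2]),np.sin(v[2]); return np.array([v[0]+c*x-s*y,v[1]+s*x+c*y,z])
def res(v,A): return np.concatenate([w2p(n,pt(v,L,j))-px(*o,p) for n,o,p,L,j in A])
for nm,B in [("all",A),("top",[a for a in A if a[0]=="top"]),("scene",[a for a in A if a[0]=="scene"])]:
    r=least_squares(res,[.53,.03,-.1,.05],args=(B,),loss="soft_l1"); print(nm,np.round(r.x,4)); print(np.round(r.fun.reshape(-1,2),1).tolist())
def cen(pts):
    def f(v): return np.concatenate([w2p(n,[v[0],v[1],z])-px(*o,p) for n,o,p,z in pts])
    for B in (pts,[q for q in pts if q[0]=="top"],[q for q in pts if q[0]=="scene"]):
        r=least_squares(f if B is pts else (lambda v:np.concatenate([w2p(n,[v[0],v[1],z])-px(*o,p) for n,o,p,z in B])),[.5,0]); print(np.round(r.x,4),np.round(r.fun,1))
print("stub");cen([("top",((355,222),8),(196,185),.066),("top",((355,222),8),(172,173),.044),("scene",((175,135),8),(174,83),.066),("scene",((175,135),8),(180,139),.044)])
print("pin");cen([("top",((100,208),7),(335,233),.079),("scene",((320,195),7),(337,170),.079),("top",((100,208),7),(350,229),.051),("scene",((320,195),7),(327,239),.051)])
print("bolt");cen([("top",((100,208),7),(311,394),.053),("scene",((320,195),7),(443,160),.053)])
E
python3 fit.py
```

```text
all [ 0.5805  0.0421 -0.1051  0.0487]
[[-0.1, 0.3], [-1.0, 0.4], [-0.3, -0.0], [0.1, -0.2], [-0.3, -0.3], [0.5, -0.2], [-0.3, 0.2], [0.1, -0.0], [-0.9, 0.2], [-1.1, -0.5], [0.1, 0.1], [-0.4, -0.2], [-0.0, -1.4], [-0.7, 0.3], [-0.3, -1.1], [0.5, -0.4], [0.2, -0.3], [-0.7, 0.5], [-0.6, 0.1], [0.2, -0.2], [-0.3, -0.6]]
top [ 0.5804  0.0412 -0.1018  0.0482]
[[0.3, 0.4], [-0.6, 0.5], [-0.1, -0.1], [0.5, -0.2], [0.1, -0.2], [0.6, -0.2], [-0.1, 0.2], [0.3, -0.1], [-0.7, 0.1], [-0.8, -0.3], [0.4, -0.0]]
scene [ 0.5808  0.0433 -0.111   0.049 ]
[[-0.3, 0.2], [0.2, -0.9], [-0.3, 0.4], [-0.2, -0.7], [0.8, -0.0], [0.4, 0.1], [-0.5, 0.8], [-0.3, 0.2], [0.5, -0.0], [-0.0, -0.4]]
stub
[ 0.5005 -0.2822] [-0.2 -0.3 -0.4  0.4 -0.3 -0.  -0.3 -0.7]
[ 0.5007 -0.2829] [ 0.1 -0.3 -0.1  0.3]
[ 0.5013 -0.2799] [ 0.   0.3 -0.  -0.3]
pin
[0.4929 0.2864] [-1.   0.2 -0.1 -0.   0.2 -0.2 -0.5 -0.5]
[0.493  0.2853] [-0.6  0.2  0.6 -0.2]
[0.4934 0.2874] [ 0.2  0.2 -0.2 -0.2]
bolt
[0.4339 0.2979] [-0.2 -0.1 -0.1 -0.2]
[0.4338 0.2976] [0. 0.]
[0.4344 0.2984] [0. 0.]
```

```bash
cat > go.py <<'E'
# usage: go.py x y z yaw_of_tool_y  -> shift in tool axes and rotvec
import sys
from h import *
from scipy.spatial.transform import Rotation as Ro
x,y,z,a=map(float,sys.argv[1:5])
s=ctrl.state();R=np.asarray(s["eef_rot"]);c,sn=np.cos(a),np.sin(a)
yv=np.array([c,sn,0]);zv=np.array([0,0,-1.]);Rt=np.stack([np.cross(yv,zv),yv,zv],1)
print("shift",np.round(R.T@(np.array([x,y,z])-s["ee_pos"]),4),"rot",np.round(Ro.from_matrix(R.T@Rt).as_rotvec(),4),"t",s["clock"],"pos",np.round(s["ee_pos"],4),"F",np.round(s["contact_force"],1),"w",round(s["width"],4))
E
python3 go.py 0.56 0.25 0.2 -0.105
```

```text
shift [-4.505e-01 -2.339e-01  3.000e-04] rot [0.   0.   1.35] t 2.0 pos [0.208  0.6158 0.2003] F [-0.2 -0.1 -0.3] w 0.0853
```

Request:
play_rows --targets '[[[-0.45, -0.234, 0, 0, 0, 1.35, -1], [-0.45, -0.234, 0, 0, 0, 1.35, -1], [-0.45, -0.234, 0, 0, 0, 1.35, -1], [-0.45, -0.234, 0, 0, 0, 1.35, -1], [-0.45, -0.234, 0, 0, 0, 1.35, -1], [-0.45, -0.234, 0, 0, 0, 1.35, -1], [-0.45, -0.234, 0, 0, 0, 1.35, -1], [-0.45, -0.234, 0, 0, 0, 1.35, -1], [-0.45, -0.234, 0, 0, 0, 1.35, -1], [-0.45, -0.234, 0, 0, 0, 1.35, -1]]]'

```text
clock: 2.83
ee_pos: [0.4979, 0.3139, 0.2007]
eef_rot: [[0.011, 1.0, 0.001], [1.0, -0.011, 0.001], [0.001, 0.001, -1.0]]
contact_force: [0.4, -0.0, 0.0]
width: 0.0851
```

```bash
python3 go.py 0.5006 -0.282 0.15 -0.105
```

```text
shift [-0.5959  0.0091  0.0503] rot [ 0.0005 -0.0007  0.0942] t 2.8333 pos [0.4979 0.3139 0.2007] F [ 0.4 -0.   0. ] w 0.0851
```

Request:
play_rows --targets '[[[-0.596, 0.009, 0.04, 0, 0, 0.094, -1], [-0.596, 0.009, 0.04, 0, 0, 0.094, -1], [-0.596, 0.009, 0.04, 0, 0, 0.094, -1], [-0.596, 0.009, 0.04, 0, 0, 0.094, -1], [-0.596, 0.009, 0.04, 0, 0, 0.094, -1], [-0.596, 0.009, 0.04, 0, 0, 0.094, -1], [-0.596, 0.009, 0.04, 0, 0, 0.094, -1], [-0.596, 0.009, 0.04, 0, 0, 0.094, -1], [-0.596, 0.009, 0.04, 0, 0, 0.094, -1], [-0.596, 0.009, 0.04, 0, 0, 0.094, -1]]]'

```text
clock: 3.67
ee_pos: [0.5009, -0.1021, 0.1726]
eef_rot: [[0.098, 0.995, 0.001], [0.995, -0.098, 0.0], [0.0, 0.001, -1.0]]
contact_force: [0.6, -1.2, -0.2]
width: 0.0855
```

```bash
python3 go.py 0.5006 -0.282 0.13 -0.105
```

```text
shift [-0.179   0.0174  0.0426] rot [ 0.0009 -0.0004  0.0065] t 3.6667 pos [ 0.5009 -0.1021  0.1726] F [ 0.6 -1.2 -0.2] w 0.0855
```

Request:
play_rows --targets '[[[-0.179, 0.0175, 0.0425, 0, 0, 0.0065, -1], [-0.179, 0.0175, 0.0425, 0, 0, 0.0065, -1], [-0.179, 0.0175, 0.0425, 0, 0, 0.0065, -1], [-0.179, 0.0175, 0.0425, 0, 0, 0.0065, -1], [-0.179, 0.0175, 0.0425, 0, 0, 0.0065, -1], [-0.179, 0.0175, 0.0425, 0, 0, 0.0065, -1], [-0.179, 0.0175, 0.0425, 0, 0, 0.0065, -1], [-0.179, 0.0175, 0.0425, 0, 0, 0.0065, -1]]]'

```text
clock: 4.33
ee_pos: [0.5011, -0.2789, 0.1299]
eef_rot: [[0.104, 0.995, 0.0], [0.995, -0.104, 0.001], [0.001, 0.0, -1.0]]
contact_force: [0.7, 0.1, -0.2]
width: 0.0853
```

```bash
python3 go.py 0.5006 -0.282 0.012 -0.105; python3 - <<'E'
from h import *
t=snapshot("top"); s=snapshot("scene")
a=cv2.resize(t[195:285,330:430][...,::-1],None,fx=4,fy=4,interpolation=3);b=cv2.resize(s[90:180,150:250][...,::-1],None,fx=4,fy=4,interpolation=3)
cv2.imwrite("pics/p1.png",np.hstack([a,b]))
E
```

```text
shift [-0.0033 -0.0002  0.1179] rot [ 0.0001 -0.0011  0.0007] t 4.3333 pos [ 0.5011 -0.2789  0.1299] F [ 0.7  0.1 -0.2] w 0.0853
```

View pics/p1.png

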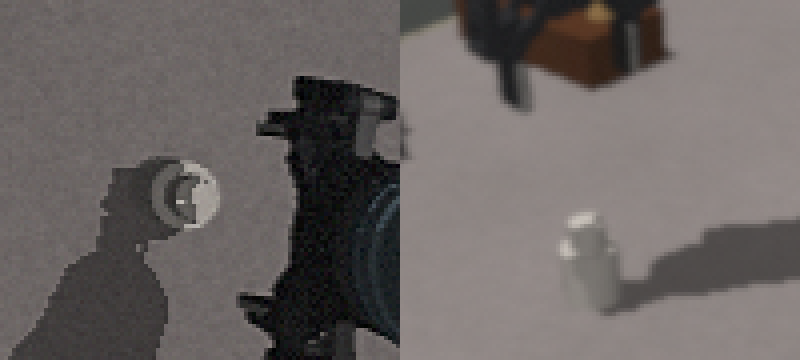

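```bash
python3 - <<'E'
from h import *
p=ctrl.state()["ee_pos"]; print(p)
R=ctrl.state()["eef_rot"]
for n in ["top","scene"]:
  for dz in (0,.013,.032):
    print(n,dz,[np.round(w2p(n,p+R@np.array([sx,sy,-dz])),1).tolist() for sy in (-.0425,.0425) for sx in (-.011,.011)])
c=np.array
print([c([265,125])/4+[330,195],c([245,298])/4+[330,195],c([115,105])/4+[150,90],c([235,65])/4+[150,90]])
E
```

```text
[ 0.50142903 -0.27833461  0.13012276]
top 0 [[390.2, 266.0], [380.5, 264.7], [394.3, 228.6], [384.7, 227.3]]
top 0.013 [[392.5, 266.9], [382.7, 265.6], [396.6, 228.9], [386.9, 227.6]]
top 0.032 [[396.1, 268.3], [386.0, 266.9], [400.3, 229.3], [390.2, 228.0]]
scene 0 [[204.0, 120.3], [208.5, 122.7], [180.3, 129.5], [184.7, 132.1]]
scene 0.013 [[203.6, 116.3], [208.1, 118.6], [179.7, 125.4], [184.2, 128.0]]
scene 0.032 [[203.0, 110.3], [207.6, 112.6], [178.9, 119.3], [183.4, 121.8]]
[array([396.25, 226.25]), array([391.25, 269.5 ]), array([178.75, 116.25]), array([208.75, 106.25])]
```

```bash
python3 - <<'E'
from h import *
t=snapshot("top"); s=snapshot("scene")
p=ctrl.state()["ee_pos"];R=ctrl.state()["eef_rot"]
out=[]
for n,im,(x0,y0) in (("top",t,(365,205)),("scene",s,(160,75))):
  g=cv2.convertScaleAbs(im[y0:y0+75,x0:x0+60][...,::-1],alpha=2.2)
  g=cv2.resize(g,None,fx=6,fy=6,interpolation=3)
  for dz,col in ((0,(0,0,255)),(.013,(0,255,0)),(.032,(255,0,0))):
    for sy in (-.0425,.0425):
      u=w2p(n,p+R@np.array([0,sy,-dz])); cv2.circle(g,tuple(int(v) for v in ((u-[x0,y0]+.5)*6)),4,col,1)
  out.append(g)
cv2.imwrite("pics/p2.png",np.hstack(out))
E
```

```text
(no output)
```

View pics/p2.png

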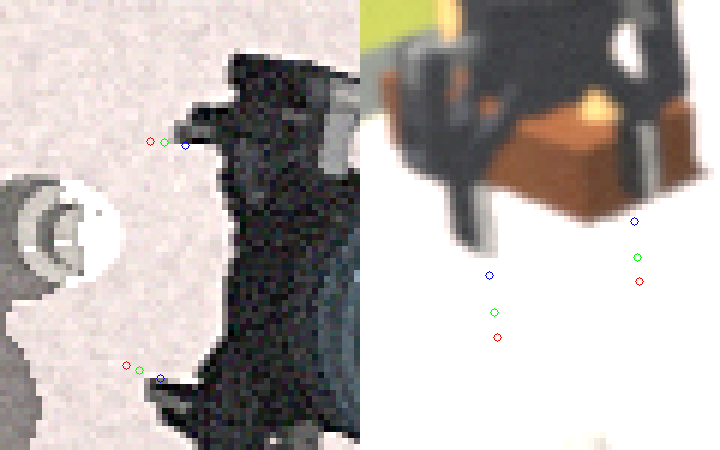

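Seen in the crop: both fingers straddle the stub axis symmetrically. The open pads end about 36 mm behind the TCP (scene tips ≈ (241,117) and (268,108)), higher than I expected, so I'll descend and check again before closing.

Request:
play_rows --targets '[[[-0.0035, 0, 0.04, 0, 0, 0, -1], [-0.0035, 0, 0.07, 0, 0, 0, -1], [-0.0035, 0, 0.095, 0, 0, 0, -1], [-0.0035, 0, 0.11, 0, 0, 0, -1], [-0.0035, 0, 0.118, 0, 0, 0, -1], [-0.0035, 0, 0.118, 0, 0, 0, -1], [-0.0035, 0, 0.118, 0, 0, 0, -1]]]'

```text
clock: 5.12
ee_pos: [0.5008, -0.2835, 0.0125]
eef_rot: [[0.105, 0.995, 0.001], [0.995, -0.105, -0.0], [-0.0, 0.001, -1.0]]
contact_force: [-0.2, -0.4, 1.2]
width: 0.0853
```

```bash
python3 go.py 0.5006 -0.282 0.012 -0.105; python3 - <<'E'
from h import *
t=snapshot("top"); s=snapshot("scene")
p=ctrl.state()["ee_pos"];R=ctrl.state()["eef_rot"]
out=[]
for n,im,(x0,y0) in (("top",t,(345,205)),("scene",s,(165,115))):
  g=cv2.convertScaleAbs(im[y0:y0+75,x0:x0+60][...,::-1],alpha=1.6)
  g=cv2.resize(g,None,fx=6,fy=6,interpolation=3)
  for dz,col in ((0,(0,0,255)),(.013,(0,255,0)),(.032,(255,0,0))):
    for sy in (-.0425,.0425):
      u=w2p(n,p+R@np.array([0,sy,-dz])); cv2.circle(g,tuple(int(v) for v in ((u-[x0,y0]+.5)*6)),4,col,1)
  out.append(g)
cv2.imwrite("pics/p3.png",np.hstack(out))
E
```

```text
shift [ 0.0015 -0.0004  0.0005] rot [0.0005 0.0001 0.0002] t 5.1167 pos [ 0.5008 -0.2835  0.0125] F [-0.2 -0.4  1.2] w 0.0853
```

View pics/p3.png

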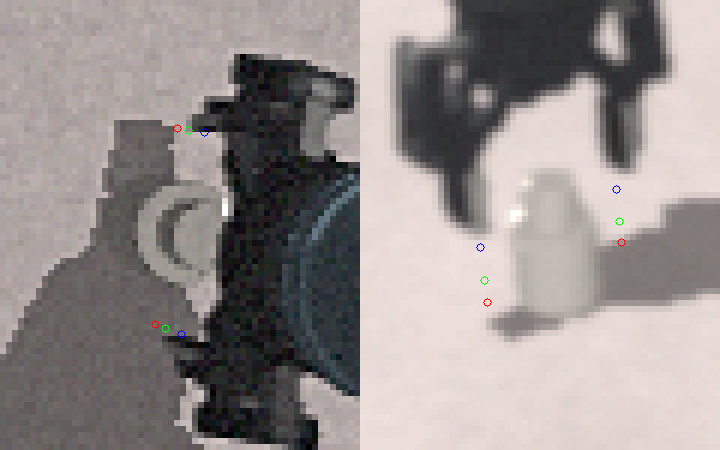

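Request:
play_rows --targets '[[[0.001, 0, 0, 0, 0, 0, -0.3], [0.001, 0, 0, 0, 0, 0, -0.3], [0.001, 0, 0, 0, 0, 0, -0.3], [0.001, 0, 0, 0, 0, 0, -0.3], [0.001, 0, 0, 0, 0, 0, -0.3], [0.001, 0, 0, 0, 0, 0, -0.3]]]'

```text
clock: 5.72
ee_pos: [0.5005, -0.2827, 0.012]
eef_rot: [[0.105, 0.994, 0.0], [0.994, -0.105, -0.0], [-0.0, 0.0, -1.0]]
contact_force: [-0.2, 0.5, 0.1]
width: 0.0555
```

```bash
cat > look.py <<'E'
import sys
from h import *
# look.py out x0t y0t x0s y0s halfwidth
o=sys.argv[1];a=list(map(int,sys.argv[2:6]));hw=float(sys.argv[6])
st=ctrl.state();p=st["ee_pos"];R=st["eef_rot"];print(st["clock"],np.round(p,4),round(st["width"],4),np.round(st["contact_force"],1))
out=[]
for n,(x0,y0) in (("top",a[:2]),("scene",a[2:])):
  im=snapshot(n)
  g=cv2.convertScaleAbs(im[y0:y0+75,x0:x0+60][...,::-1],alpha=1.6)
  g=cv2.resize(g,None,fx=6,fy=6,interpolation=3)
  for dz,col in ((0,(0,0,255)),(.019,(0,255,0)),(.032,(255,0,0))):
    for sy in (-hw,hw):
      u=w2p(n,p+R@np.array([0,sy,-dz])); cv2.circle(g,tuple(int(v) for v in ((u-[x0,y0]+.5)*6)),4,col,1)
  out.append(g)
cv2.imwrite(o,np.hstack(out))
E
python3 look.py pics/p4.png 345 205 165 115 .0297
```

```text
5.7167 [ 0.5005 -0.2827  0.012 ] 0.0555 [-0.2  0.5  0.1]
```

View pics/p4.png

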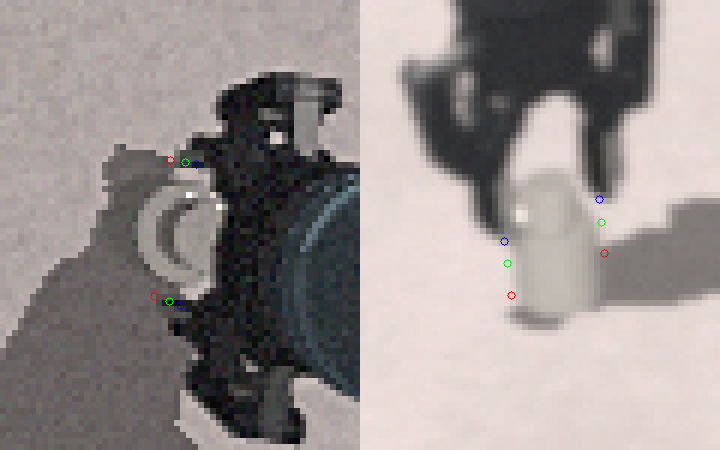

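Request:
play_rows --targets '[[[0, 0, 0.003, 0, 0, 0, -0.3], [0, 0, 0.006, 0, 0, 0, -0.3], [0, 0, 0.009, 0, 0, 0, -0.3], [0, 0, 0.009, 0, 0, 0, -0.3], [0, 0, 0.009, 0, 0, 0, -0.3]]]'

```text
clock: 6.23
ee_pos: [0.5002, -0.2826, 0.0026]
eef_rot: [[0.105, 0.994, -0.001], [0.994, -0.105, 0.0], [0.0, -0.001, -1.0]]
contact_force: [0.6, -0.6, -0.8]
width: 0.0554
```

```bash
python3 look.py pics/p5.png 345 205 165 115 .0277
```

```text
6.2333 [ 0.5002 -0.2826  0.0026] 0.0554 [ 0.6 -0.6 -0.8]
```

View pics/p5.png

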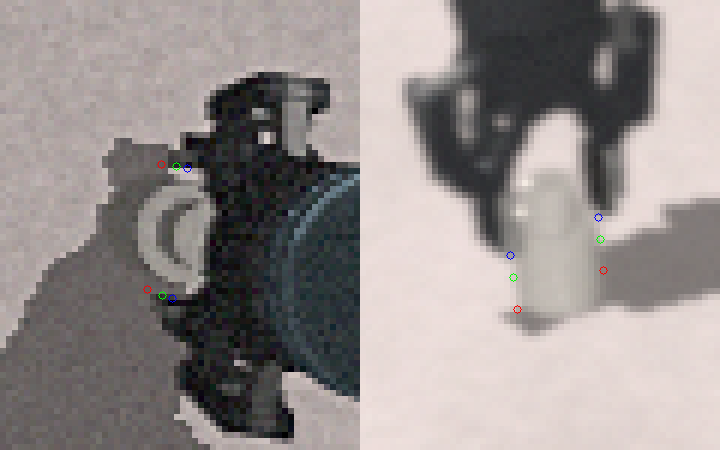

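Request:
play_rows --targets '[[[0, 0, 0.002, 0, 0, 0, -0.3], [0, 0, 0.004, 0, 0, 0, -0.3], [0, 0, 0.006, 0, 0, 0, -0.3], [0, 0, 0.008, 0, 0, 0, -0.3], [0, 0, 0.008, 0, 0, 0, -0.3]]]'

```text
clock: 6.75
ee_pos: [0.5001, -0.2825, -0.0056]
eef_rot: [[0.105, 0.994, -0.001], [0.994, -0.105, 0.0], [0.0, -0.001, -1.0]]
contact_force: [-0.8, 0.7, -0.4]
width: 0.0557
```

```bash
python3 look.py pics/p6.png 345 205 165 115 .0277
```

```text
6.75 [ 0.5001 -0.2825 -0.0056] 0.0557 [-0.8  0.7 -0.4]
```

View pics/p6.png

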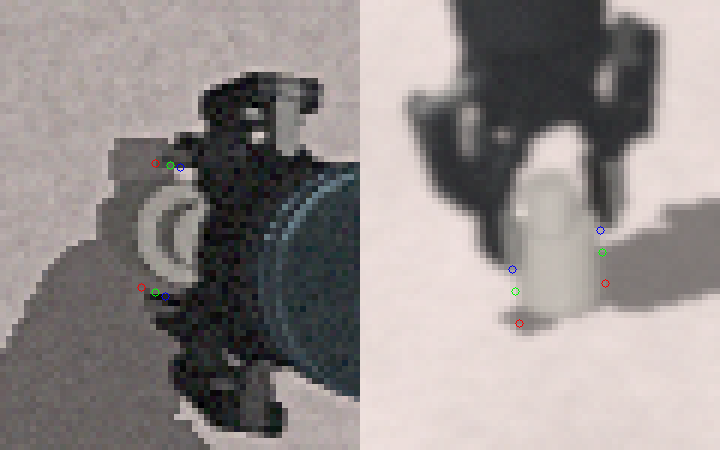

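Request:
play_rows --targets '[[[0, 0, 0.002, 0, 0, 0, -0.3], [0, 0, 0.004, 0, 0, 0, -0.3], [0, 0, 0.006, 0, 0, 0, -0.3], [0, 0, 0.008, 0, 0, 0, -0.3], [0, 0, 0.008, 0, 0, 0, -0.3]]]'

```text
clock: 7.27
ee_pos: [0.5001, -0.2825, -0.0136]
eef_rot: [[0.105, 0.994, -0.001], [0.994, -0.105, 0.0], [0.0, -0.001, -1.0]]
contact_force: [0.2, 0.1, 0.0]
width: 0.0555
```

Request:
play_rows --targets '[[[0, 0, 0, 0, 0, 0, 0.2], [0, 0, 0, 0, 0, 0, 0.4], [0, 0, 0, 0, 0, 0, 0.6], [0, 0, 0, 0, 0, 0, 0.8], [0, 0, 0, 0, 0, 0, 1], [0, 0, 0, 0, 0, 0, 1], [0, 0, 0, 0, 0, 0, 1]]]' --squeeze 40

```text
clock: 7.85
ee_pos: [0.5006, -0.2828, -0.013]
eef_rot: [[0.105, 0.994, 0.0], [0.994, -0.105, -0.0], [-0.0, 0.0, -1.0]]
contact_force: [-0.8, -0.4, 0.5]
width: 0.043
```

```bash
python3 look.py pics/p7.png 345 205 165 115 .022
```

```text
7.85 [ 0.5006 -0.2828 -0.013 ] 0.043 [-0.8 -0.4  0.5]
```

View pics/p7.png

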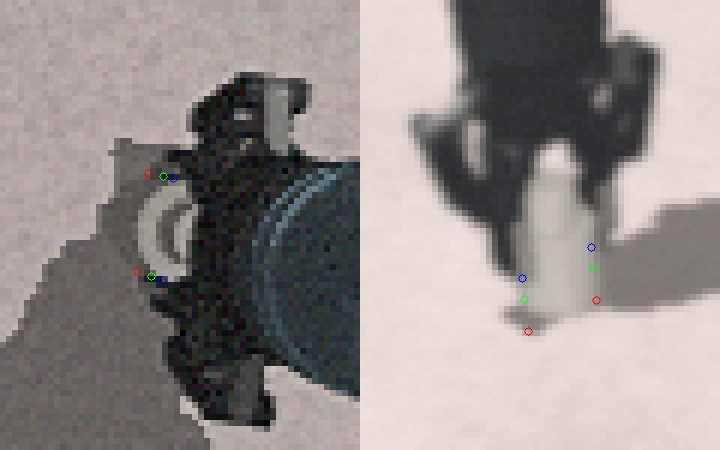

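Gripped: the width stops at 43 mm, with the pads on the thick part. Lifting.

Request:
play_rows --targets '[[[0, 0, -0.03, 0, 0, 0, 1], [0, 0, -0.07, 0, 0, 0, 1], [0, 0, -0.11, 0, 0, 0, 1], [0, 0, -0.14, 0, 0, 0, 1], [0, 0, -0.14, 0, 0, 0, 1], [0, 0, -0.14, 0, 0, 0, 1]]]'

```text
clock: 8.45
ee_pos: [0.5012, -0.2828, 0.1281]
eef_rot: [[0.105, 0.994, 0.003], [0.994, -0.105, -0.001], [-0.0, 0.003, -1.0]]
contact_force: [0.2, 0.2, -3.9]
width: 0.0429
```

```bash
python3 - <<'E'
# target stub pos: jig (0,0.0155)
import numpy as np
a=-.105
print(0.5805-np.sin(a)*.0155, .0419+np.cos(a)*.0155)
E
python3 go.py 0.582 0.057 0.127 -0.105;python3 look.py pics/p8.png 345 205 165 85 .022
```

```text
0.5821245111168477 0.05731463472260171
shift [0.3464 0.0447 0.0011] rot [ 0.0026  0.0003 -0.0003] t 8.45 pos [ 0.5012 -0.2828  0.1281] F [ 0.2  0.2 -3.9] w 0.0429
8.45 [ 0.5012 -0.2828  0.1281] 0.0429 [ 0.2  0.2 -3.9]
```

View pics/p8.png

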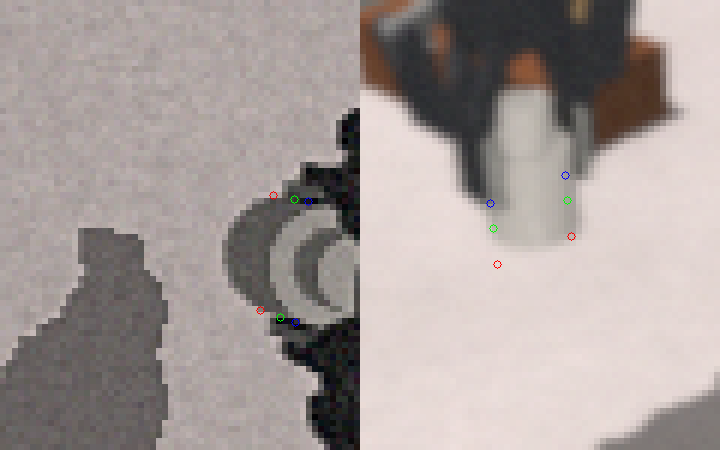

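Stub held upright. Moving it over the jig.

Request:
play_rows --targets '[[[0.03, 0.004, 0, 0.0026, 0, 0, 1], [0.068, 0.009, 0, 0.0026, 0, 0, 1], [0.107, 0.014, 0, 0.0026, 0, 0, 1], [0.146, 0.019, 0, 0.0026, 0, 0, 1], [0.185, 0.024, 0, 0.0026, 0, 0, 1], [0.224, 0.029, 0, 0.0026, 0, 0, 1], [0.263, 0.034, 0, 0.0026, 0, 0, 1], [0.3, 0.0387, 0, 0.0026, 0, 0, 1], [0.33, 0.0426, 0, 0.0026, 0, 0, 1], [0.346, 0.0447, 0, 0.0026, 0, 0, 1]]]'

```text
clock: 9.38
ee_pos: [0.5801, 0.0624, 0.1244]
eef_rot: [[0.1, 0.995, -0.007], [0.995, -0.1, 0.002], [0.001, -0.007, -1.0]]
contact_force: [0.7, 0.7, -2.2]
width: 0.043
```

Request:
play_rows --targets '[[[0, 0, 0, 0, 0, 0, 1], [0, 0, 0, 0, 0, 0, 1], [0, 0, 0, 0, 0, 0, 1]]]'

```text
clock: 9.63
ee_pos: [0.58, 0.0553, 0.1254]
eef_rot: [[0.106, 0.994, -0.006], [0.994, -0.106, -0.001], [-0.002, -0.005, -1.0]]
contact_force: [0.3, -0.8, -2.9]
width: 0.0427
```

```bash
python3 go.py 0.582 0.057 0.030 -0.105;python3 look.py pics/p9.png 205 180 230 170 .022
```

```text
shift [0.0021 0.0024 0.0954] rot [-0.0054  0.0018 -0.0015] t 9.6333 pos [0.58   0.0553 0.1254] F [ 0.3 -0.8 -2.9] w 0.0427
9.6333 [0.58   0.0553 0.1254] 0.0427 [ 0.3 -0.8 -2.9]
```

View pics/p9.png

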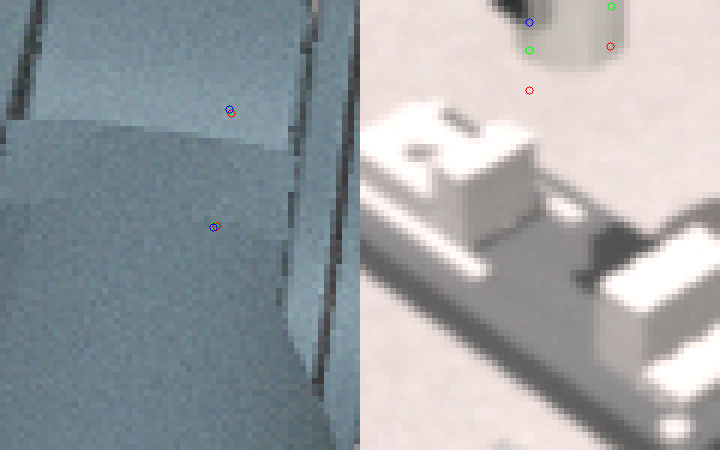

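Request:
play_rows --targets '[[[0.002, 0.0024, 0.03, -0.0054, 0.0018, 0, 1], [0.002, 0.0024, 0.06, -0.0054, 0.0018, 0, 1], [0.002, 0.0024, 0.08, -0.0054, 0.0018, 0, 1], [0.002, 0.0024, 0.092, -0.0054, 0.0018, 0, 1], [0.002, 0.0024, 0.095, -0.0054, 0.0018, 0, 1], [0.002, 0.0024, 0.095, -0.0054, 0.0018, 0, 1], [0.002, 0.0024, 0.095, -0.0054, 0.0018, 0, 1]]]'

```text
clock: 10.32
ee_pos: [0.5846, 0.058, 0.0329]
eef_rot: [[0.106, 0.994, 0.005], [0.994, -0.106, 0.002], [0.002, 0.004, -1.0]]
contact_force: [0.5, -0.5, -2.4]
width: 0.043
```

```bash
python3 go.py 0.582 0.057 0.007 -0.105;python3 look.py pics/p10.png 205 180 230 170 .022
```

```text
shift [-0.0013 -0.0026  0.0259] rot [ 0.0045 -0.002  -0.0012] t 10.3167 pos [0.5846 0.058  0.0329] F [ 0.5 -0.5 -2.4] w 0.043
10.3167 [0.5846 0.058  0.0329] 0.043 [ 0.5 -0.5 -2.4]
```

View pics/p10.png

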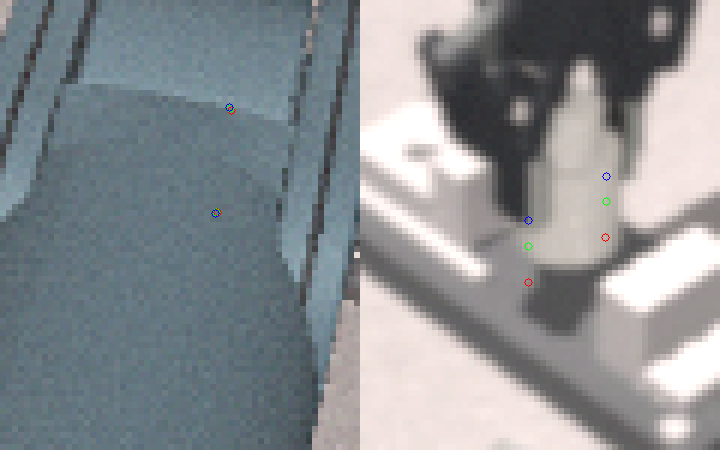

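Request:
play_rows --targets '[[[0, -0.001, 0.006, 0.002, 0, 0, 1], [0, -0.001, 0.012, 0.002, 0, 0, 1], [0, -0.001, 0.017, 0.002, 0, 0, 1], [0, -0.001, 0.021, 0.002, 0, 0, 1], [0, -0.001, 0.023, 0.002, 0, 0, 1], [0, -0.001, 0.023, 0.002, 0, 0, 1], [0, -0.001, 0.023, 0.002, 0, 0, 1]]]'

```text
clock: 11.0
ee_pos: [0.5827, 0.0585, 0.0087]
eef_rot: [[0.105, 0.994, 0.001], [0.994, -0.105, 0.002], [0.002, 0.001, -1.0]]
contact_force: [0.0, -0.3, -2.5]
width: 0.0425
```

```bash
python3 go.py 0.582 0.057 0.007 -0.105
```

```text
shift [-0.0016 -0.0005  0.0017] rot [ 0.0006 -0.0016 -0.0005] t 11.0 pos [0.5827 0.0585 0.0087] F [ 0.  -0.3 -2.5] w 0.0425
```

Request:
play_rows --targets '[[[0, 0, 0.001, 0, -0.001, 0, 1], [0, 0, 0.002, 0, -0.0015, 0, 1], [0, 0, 0.003, 0, -0.0015, 0, 1], [0, 0, 0.003, 0, -0.0015, 0, 1]]]'

```text
clock: 11.33
ee_pos: [0.583, 0.0587, 0.0069]
eef_rot: [[0.105, 0.994, 0.001], [0.994, -0.105, 0.001], [0.001, 0.001, -1.0]]
contact_force: [-2.8, -0.3, 7.9]
width: 0.0429
```

```bash
python3 go.py 0.582 0.057 0.007 -0.105;python3 look.py pics/p11.png 205 180 230 170 .022
```

```text
shift [-0.0018 -0.0009 -0.0001] rot [ 0.001  -0.0009 -0.0005] t 11.3333 pos [0.583  0.0587 0.0069] F [-2.8 -0.3  7.9] w 0.0429
11.3333 [0.583  0.0587 0.0069] 0.0429 [-2.8 -0.3  7.9]
```

View pics/p11.png

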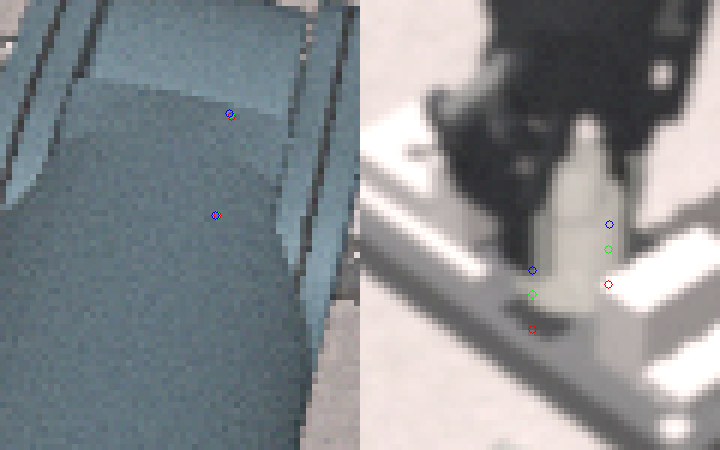

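The stub is down: 7.9 N, at exactly the expected height. Letting go and lifting clear.

Request:
play_rows --targets '[[[0, 0, -0.001, 0, 0, 0, 0], [0, 0, -0.001, 0, 0, 0, -0.4], [0, 0, -0.001, 0, 0, 0, -0.8], [0, 0, -0.001, 0, 0, 0, -0.8], [0, 0, -0.001, 0, 0, 0, -0.8], [0, 0, -0.03, 0, 0, 0, -0.8], [0, 0, -0.07, 0, 0, 0, -0.8], [0, 0, -0.11, 0, 0, 0, -0.8], [0, 0, -0.13, 0, 0, 0, -0.8], [0, 0, -0.13, 0, 0, 0, -0.8]]]'

```text
clock: 12.27
ee_pos: [0.5863, 0.0586, 0.141]
eef_rot: [[0.106, 0.994, 0.01], [0.994, -0.106, 0.002], [0.003, 0.009, -1.0]]
contact_force: [0.6, -0.9, -0.6]
width: 0.0767
```

```bash
python3 go.py 0.57 -0.1 0.16 -0.105;python3 look.py pics/p12.png 205 180 230 170 .022
```

```text
shift [-0.1594  0.0007 -0.0195] rot [ 0.0093 -0.0029 -0.0008] t 12.2667 pos [0.5863 0.0586 0.141 ] F [ 0.6 -0.9 -0.6] w 0.0767
12.2667 [0.5863 0.0586 0.141 ] 0.0767 [ 0.6 -0.9 -0.6]
```

View pics/p12.png

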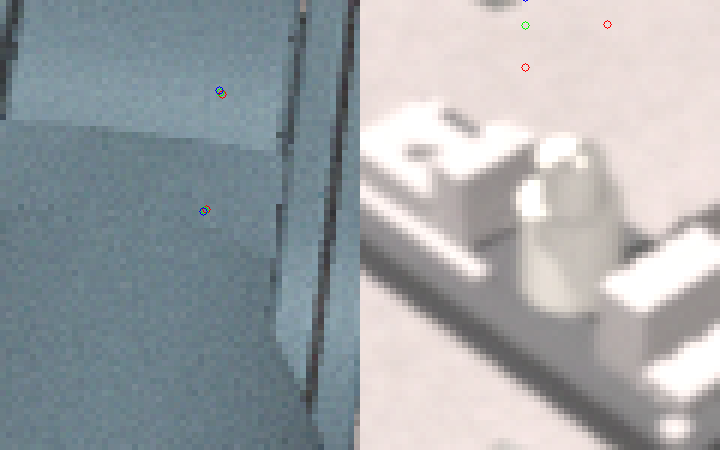

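The stub stands upright on the base between jaw and stop, at scene ≈ (324,195), and has been let go. Next: shut the fingers and move behind the jaw's upright.

```bash
python3 go.py 0.5726 -0.0327 0.1 -0.105
```

```text
shift [-0.0922 -0.0008  0.0363] rot [ 0.0021 -0.0011 -0.0002] t 12.3667 pos [0.583  0.0589 0.1364] F [-0.7 -0.1 -0.9] w 0.0766
```

Request:
play_rows --targets '[[[-0.03, 0, 0, 0, 0, 0, 1], [-0.06, 0, 0, 0, 0, 0, 1], [-0.092, 0, 0.01, 0, 0, 0, 1], [-0.092, 0, 0.02, 0, 0, 0, 1], [-0.092, 0, 0.036, 0, 0, 0, 1], [-0.092, 0, 0.055, 0, 0, 0, 1], [-0.092, 0, 0.07, 0, 0, 0, 1], [-0.092, 0, 0.08, 0, 0, 0, 1], [-0.092, 0, 0.08, 0, 0, 0, 1], [-0.092, 0, 0.08, 0, 0, 0, 1]]]'

```text
clock: 13.2
ee_pos: [0.5721, -0.033, 0.0549]
eef_rot: [[0.105, 0.994, -0.001], [0.994, -0.105, -0.0], [-0.0, -0.001, -1.0]]
contact_force: [0.6, -1.2, 0.3]
width: 0.0
```

```bash
python3 go.py 0.5726 -0.0327 0.017 -0.105;python3 look.py pics/p13.png 225 180 220 160 .0
```

```text
shift [0.0003 0.0005 0.0379] rot [-0.0014  0.0002 -0.0006] t 13.2 pos [ 0.5721 -0.033   0.0549] F [ 0.6 -1.2  0.3] w 0.0
13.2 [ 0.5721 -0.033   0.0549] 0.0 [ 0.6 -1.2  0.3]
```

View pics/p13.png

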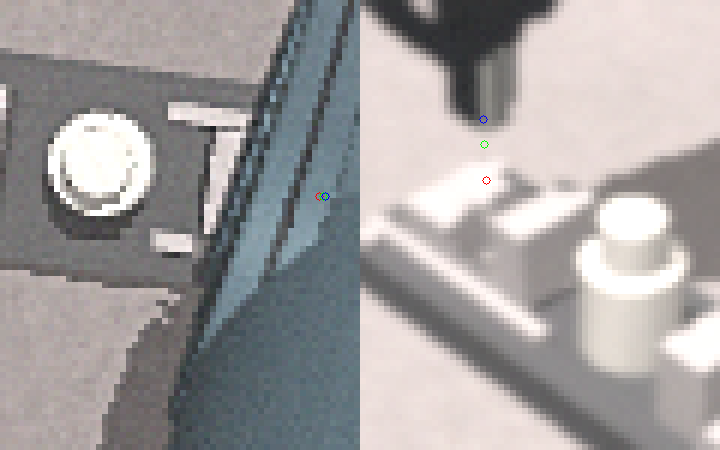

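Request:
play_rows --targets '[[[0, 0, 0.01, 0, 0, 0, 1], [0, 0, 0.02, 0, 0, 0, 1], [0, 0, 0.028, 0, 0, 0, 1], [0, 0, 0.033, 0, 0, 0, 1], [0, 0, 0.036, 0, 0, 0, 1], [0, 0, 0.036, 0, 0, 0, 1]]]'

```text
clock: 13.8
ee_pos: [0.5724, -0.0329, 0.019]
eef_rot: [[0.105, 0.994, -0.001], [0.994, -0.105, 0.0], [0.0, -0.001, -1.0]]
contact_force: [0.0, 0.3, 0.2]
width: -0.0001
```

```bash
python3 look.py pics/p14.png 225 180 220 160 .0
```

```text
13.8 [ 0.5724 -0.0329  0.019 ] -0.0001 [0.  0.3 0.2]
```

View pics/p14.png

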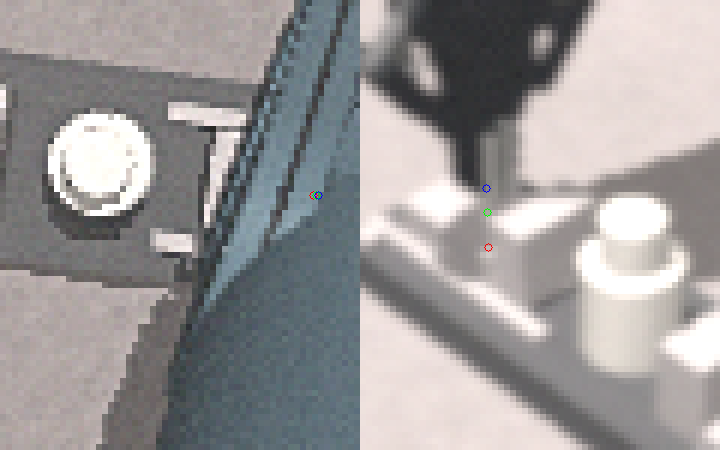

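Shut fingers are behind the upright and over the tail. Pushing along jig +y.

Request:
play_rows --targets '[[[0.006, 0, 0, 0, 0, 0, 1], [0.012, 0, 0, 0, 0, 0, 1], [0.017, 0, 0, 0, 0, 0, 1], [0.021, 0, 0, 0, 0, 0, 1], [0.025, 0, 0, 0, 0, 0, 1], [0.029, 0, 0, 0, 0, 0, 1], [0.033, 0, 0, 0, 0, 0, 1], [0.037, 0, 0, 0, 0, 0, 1], [0.041, 0, 0, 0, 0, 0, 1], [0.044, 0, 0, 0, 0, 0, 1]]]'

```text
clock: 14.73
ee_pos: [0.5779, 0.0108, 0.02]
eef_rot: [[0.105, 0.994, 0.001], [0.994, -0.105, -0.0], [-0.0, 0.001, -1.0]]
contact_force: [0.2, -3.7, 2.5]
width: -0.0
```

```bash
python3 look.py pics/p15.png 205 180 230 160 .0
```

```text
14.7333 [0.5779 0.0108 0.02  ] -0.0 [ 0.2 -3.7  2.5]
```

View pics/p15.png

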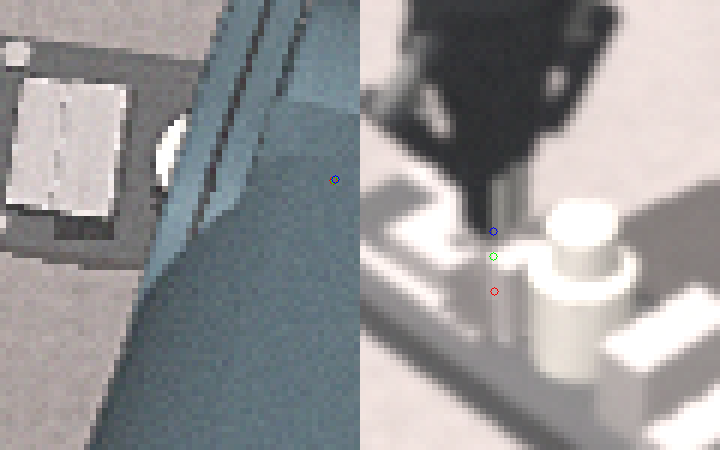

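Request:
play_rows --targets '[[[0.002, 0, 0, 0, 0, 0, 1], [0.004, 0, 0, 0, 0, 0, 1], [0.006, 0, 0, 0, 0, 0, 1], [0.008, 0, 0, 0, 0, 0, 1], [0.01, 0, 0, 0, 0, 0, 1], [0.012, 0, 0, 0, 0, 0, 1]]]'

```text
clock: 15.33
ee_pos: [0.579, 0.0229, 0.0199]
eef_rot: [[0.105, 0.994, 0.001], [0.994, -0.105, 0.0], [0.0, 0.001, -1.0]]
contact_force: [-0.6, -3.4, 1.2]
width: 0.0003
```

```bash
python3 look.py pics/p16.png 205 180 230 160 .0
```

```text
15.3333 [0.579  0.0229 0.0199] 0.0003 [-0.6 -3.4  1.2]
```

View pics/p16.png

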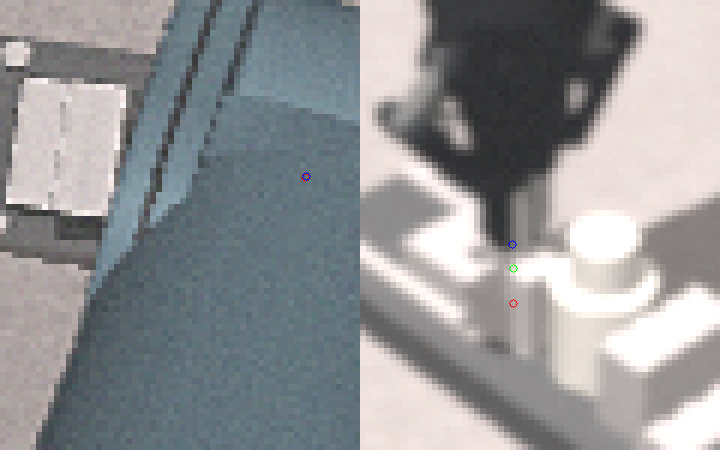

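Request:
play_rows --targets '[[[0.001, 0, 0, 0, 0, 0, 1], [0.002, 0, 0, 0, 0, 0, 1], [0.003, 0, 0, 0, 0, 0, 1], [0.004, 0, 0, 0, 0, 0, 1]]]'

```text
clock: 15.77
ee_pos: [0.5793, 0.0262, 0.0199]
eef_rot: [[0.106, 0.994, 0.001], [0.994, -0.106, -0.001], [-0.001, 0.001, -1.0]]
contact_force: [1.1, -6.5, -0.2]
width: 0.0001
```

Request:
play_rows --targets '[[[0.001, 0, 0, 0, 0, 0, 1], [0.002, 0, 0, 0, 0, 0, 1], [0.002, 0, 0, 0, 0, 0, 1]]]'

```text
clock: 16.02
ee_pos: [0.5793, 0.0262, 0.0199]
eef_rot: [[0.107, 0.994, 0.001], [0.994, -0.107, -0.003], [-0.003, 0.001, -1.0]]
contact_force: [-0.5, -8.5, 0.9]
width: 0.0001
```

The arm has stopped moving and the force is rising, so the jaw is seated. Pressing a bit harder.

Request:
play_rows --targets '[[[0.002, 0, 0, 0, 0, 0, 1], [0.004, 0, 0, 0, 0, 0, 1], [0.004, 0, 0, 0, 0, 0, 1], [0.004, 0, 0, 0, 0, 0, 1]]]'

```text
clock: 16.35
ee_pos: [0.5793, 0.0262, 0.0199]
eef_rot: [[0.109, 0.994, 0.0], [0.994, -0.109, -0.007], [-0.007, 0.001, -1.0]]
contact_force: [-1.4, -15.7, 2.5]
width: -0.0
```

```bash
python3 look.py pics/p17.png 205 180 240 165 .0
```

```text
16.35 [0.5793 0.0262 0.0199] -0.0 [ -1.4 -15.7   2.5]
```

View pics/p17.png

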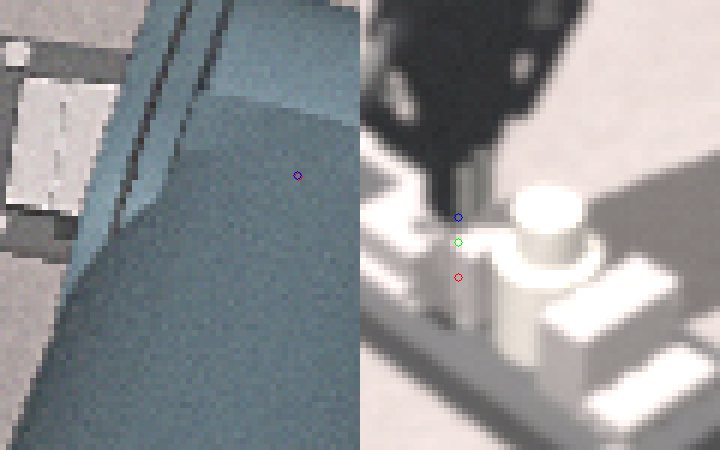

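Request:
play_rows --targets '[[[-0.004, 0, 0, 0, 0, 0, 1], [-0.012, 0, 0, 0, 0, 0, 1], [-0.02, 0, -0.005, 0, 0, 0, 1], [-0.025, 0, -0.03, 0, 0, 0, 1], [-0.025, 0, -0.07, 0, 0, 0, 1], [-0.025, 0, -0.11, 0, 0, 0, 1], [-0.025, 0, -0.14, 0, 0, 0, 1], [-0.025, 0, -0.16, 0, 0, 0, 1], [-0.025, 0, -0.16, 0, 0, 0, 1]]]'

```text
clock: 17.2
ee_pos: [0.5801, 0.0084, 0.1849]
eef_rot: [[0.105, 0.994, 0.009], [0.995, -0.105, 0.003], [0.004, 0.008, -1.0]]
contact_force: [1.8, -0.8, 0.0]
width: 0.0004
```

```bash
python3 go.py 0.45 0.22 0.2 -0.105
```

```text
shift [ 0.1969 -0.1514 -0.0157] rot [ 0.0083 -0.0035  0.0002] t 17.2 pos [0.5801 0.0084 0.1849] F [ 1.8 -0.8  0. ] w 0.0004
```

```bash
python3 - <<'E'
from h import *
t=np.load("t0.npy");s=np.load("s0.npy")
for c in [(63,243),(415,-1),(570,350)]:
    print(np.round(p2w("top",np.array([100,208])+(np.array(c)+.5)/7-.5,.07),3))
im=snapshot("top"); cv2.imwrite("pics/t2.png",cv2.resize(im[...,::-1],(768,576)))
crop(im,(250,210),(50,35),7,"pics/t2j.png")
E
```

```text
[0.486 0.382 0.07 ]
[0.575 0.262 0.07 ]
[0.454 0.202 0.07 ]
pics/t2j.png origin 200 175 f 7
```

View pics/t2.png

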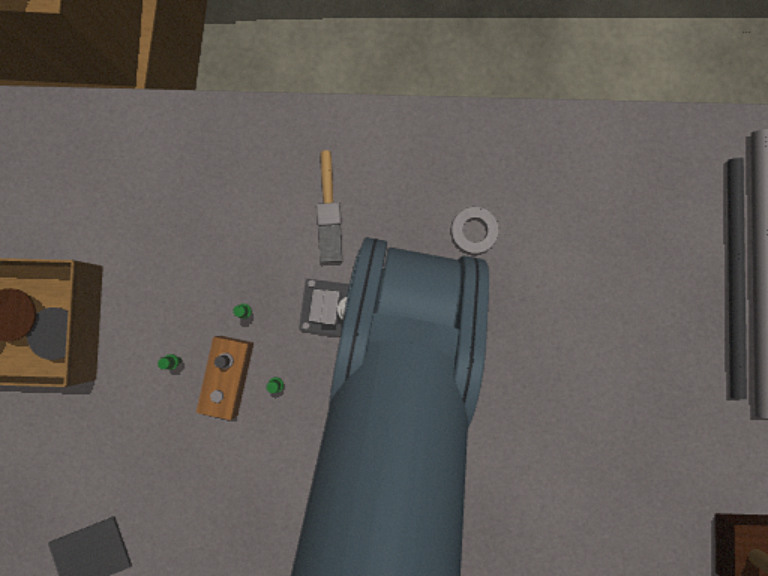

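```bash
python3 go.py 0.493 0.2864 0.13 -0.105
```

```text
shift [ 0.2672 -0.1145  0.0526] rot [ 0.005  -0.0028  0.0005] t 17.25 pos [0.5787 0.0086 0.1824] F [ 0.1 -0.1 -0.8] w -0.0001
```

Request:
play_rows --targets '[[[0.03, -0.013, 0, 0, 0, 0, -0.06], [0.066, -0.028, 0, 0, 0, 0, -0.06], [0.102, -0.0437, 0.01, 0, 0, 0, -0.06], [0.138, -0.059, 0.02, 0, 0, 0, -0.06], [0.174, -0.0746, 0.03, 0, 0, 0, -0.06], [0.21, -0.09, 0.04, 0, 0, 0, -0.06], [0.24, -0.103, 0.05, 0, 0, 0, -0.06], [0.26, -0.1115, 0.05, 0, 0, 0, -0.06], [0.267, -0.1145, 0.05, 0, 0, 0, -0.06], [0.267, -0.1145, 0.05, 0, 0, 0, -0.06]]]'

```text
clock: 18.08
ee_pos: [0.4896, 0.2876, 0.1287]
eef_rot: [[0.101, 0.995, -0.001], [0.995, -0.101, 0.0], [-0.0, -0.001, -1.0]]
contact_force: [0.7, -0.3, 0.2]
width: 0.0452
```

Request:
play_rows --targets '[[[0, 0, 0, 0, 0, 0, -0.06], [0, 0, 0, 0, 0, 0, -0.06], [0, 0, 0, 0, 0, 0, -0.06], [0, 0, 0, 0, 0, 0, -0.06]]]'

```text
clock: 18.42
ee_pos: [0.4923, 0.2838, 0.1301]
eef_rot: [[0.108, 0.994, 0.001], [0.994, -0.108, -0.0], [0.0, 0.001, -1.0]]
contact_force: [-0.1, -0.3, 0.2]
width: 0.0454
```

```bash
python3 go.py 0.493 0.2864 0.05 -0.105;python3 look.py pics/p18.png 115 195 335 175 .0223; python3 - <<'E'
from h import *
im=snapshot("top"); crop(im,(255,210),(55,35),7,"pics/t3j.png")
E
```

```text
shift [0.0026 0.0004 0.0801] rot [ 0.0012 -0.0001 -0.003 ] t 18.4167 pos [0.4923 0.2838 0.1301] F [-0.1 -0.3  0.2] w 0.0454
18.4167 [0.4923 0.2838 0.1301] 0.0454 [-0.1 -0.3  0.2]
pics/t3j.png origin 200 175 f 7
```

View pics/p18.png

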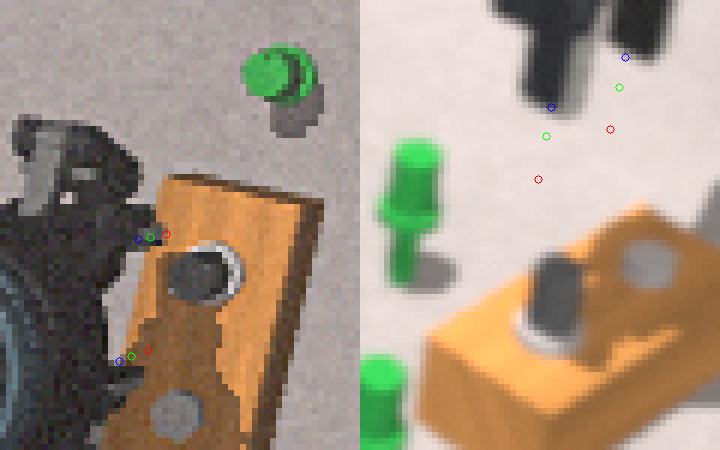

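View pics/t3j.png

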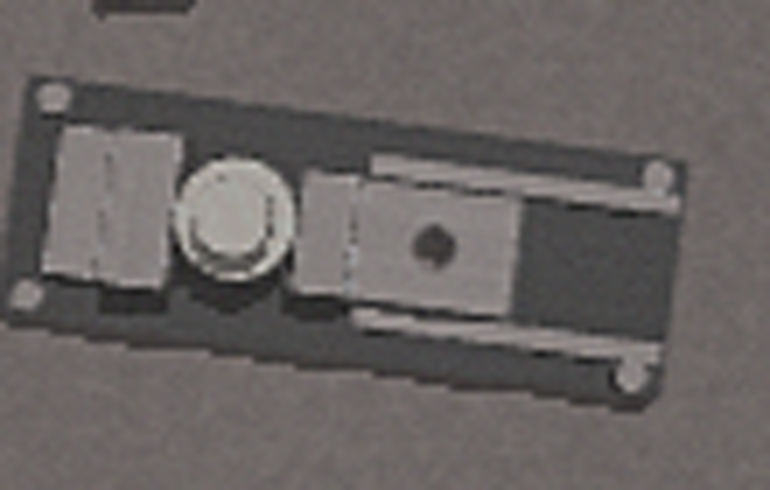

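The jaw is closed on the stub. The hole in the tail is open at top ≈ (261.6,209.7) and shows dark all the way down. Now descending on the pin, straddling it.

Request:
play_rows --targets '[[[0.0026, 0.0004, 0.03, 0, 0, 0, -0.06], [0.0026, 0.0004, 0.055, 0, 0, 0, -0.06], [0.0026, 0.0004, 0.075, 0, 0, 0, -0.06], [0.0026, 0.0004, 0.088, 0, 0, 0, -0.06], [0.0026, 0.0004, 0.093, 0, 0, 0, -0.06], [0.0026, 0.0004, 0.093, 0, 0, 0, -0.06], [0.0026, 0.0004, 0.093, 0, 0, 0, -0.06]]]'

```text
clock: 19.15
ee_pos: [0.4929, 0.2881, 0.0376]
eef_rot: [[0.106, 0.994, 0.002], [0.994, -0.106, 0.001], [0.001, 0.002, -1.0]]
contact_force: [0.7, 0.4, -0.7]
width: 0.045
```

```bash
python3 go.py 0.493 0.2864 0.03 -0.105;python3 look.py pics/p19.png 115 195 335 175 .0223; python3 - <<'E'
from h import *
print(p2w("top",np.array([200,175])+(np.array([435,246])+.5)/7-.5,.038))
a=-.105
print(.5805+np.sin(.105)*-.034,.0417-.034*np.cos(a))
E
```

```text
shift [-0.0017  0.0002  0.0076] rot [ 0.0017 -0.0008 -0.0007] t 19.15 pos [0.4929 0.2881 0.0376] F [ 0.7  0.4 -0.7] w 0.045
19.15 [0.4929 0.2881 0.0376] 0.045 [ 0.7  0.4 -0.7]
[0.57746088 0.00698412 0.038     ]
0.576936556259818 0.007887252866551085
```

View pics/p19.png

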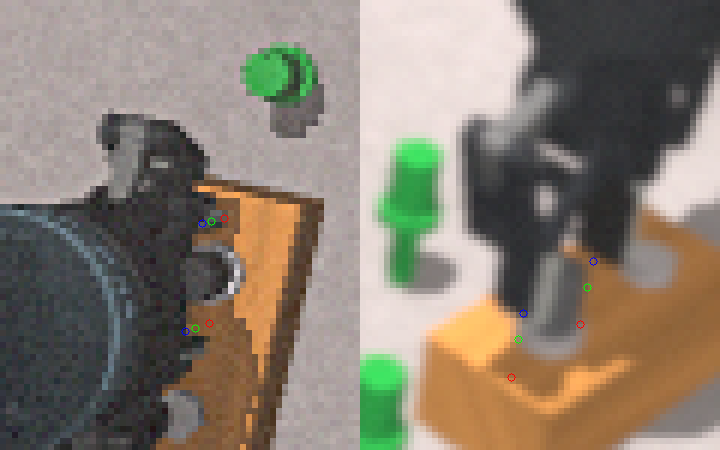

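Request:
play_rows --targets '[[[-0.001, 0, 0.003, 0, 0, 0, -0.06], [-0.0015, 0, 0.006, 0, 0, 0, -0.06], [-0.0015, 0, 0.009, 0, 0, 0, -0.06], [-0.0015, 0, 0.0105, 0, 0, 0, -0.06], [-0.0015, 0, 0.0105, 0, 0, 0, -0.06], [-0.0015, 0, 0.0105, 0, 0, 0, -0.06]]]'

```text
clock: 19.75
ee_pos: [0.492, 0.2864, 0.0262]
eef_rot: [[0.105, 0.994, 0.001], [0.994, -0.105, 0.0], [0.0, 0.001, -1.0]]
contact_force: [0.7, -0.1, -0.7]
width: 0.045
```

```bash
python3 go.py 0.493 0.2864 0.027 -0.105;python3 look.py pics/p20.png 115 195 335 175 .0223
```

```text
shift [ 0.0001  0.001  -0.0008] rot [ 0.0006 -0.0001 -0.0004] t 19.75 pos [0.492  0.2864 0.0262] F [ 0.7 -0.1 -0.7] w 0.045
19.75 [0.492  0.2864 0.0262] 0.045 [ 0.7 -0.1 -0.7]
```

View pics/p20.png

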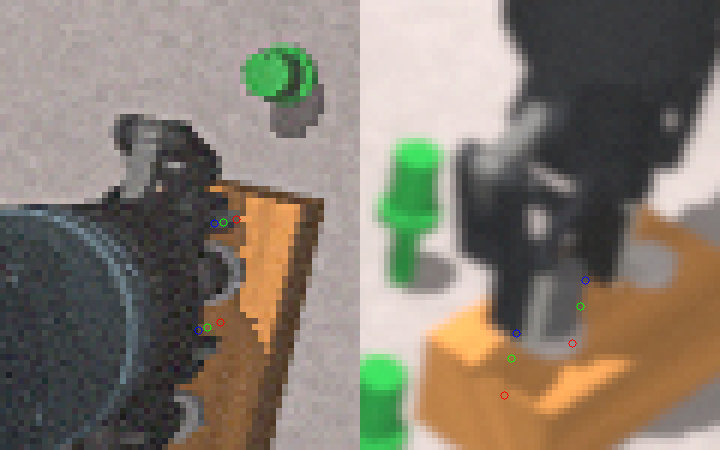

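Request:
play_rows --targets '[[[0, 0.001, 0, 0, 0, 0, 0.2], [0, 0.001, 0, 0, 0, 0, 0.4], [0, 0.001, 0, 0, 0, 0, 0.6], [0, 0.001, 0, 0, 0, 0, 0.8], [0, 0.001, 0, 0, 0, 0, 1], [0, 0.001, 0, 0, 0, 0, 1], [0, 0.001, 0, 0, 0, 0, 1], [0, 0.001, 0, 0, 0, 0, 1]]]' --squeeze 60

```text
clock: 20.52
ee_pos: [0.4933, 0.2865, 0.0267]
eef_rot: [[0.105, 0.994, 0.001], [0.994, -0.105, 0.0], [0.001, 0.001, -1.0]]
contact_force: [-1.2, -0.7, 6.2]
width: 0.018
```

```bash
python3 go.py 0.493 0.2864 0.027 -0.105;python3 look.py pics/p21.png 115 195 335 175 .01
```

```text
shift [-0.0001 -0.0002 -0.0003] rot [ 0.001  -0.0006 -0.0005] t 20.5167 pos [0.4933 0.2865 0.0267] F [-1.2 -0.7  6.2] w 0.018
20.5167 [0.4933 0.2865 0.0267] 0.018 [-1.2 -0.7  6.2]
```

View pics/p21.png

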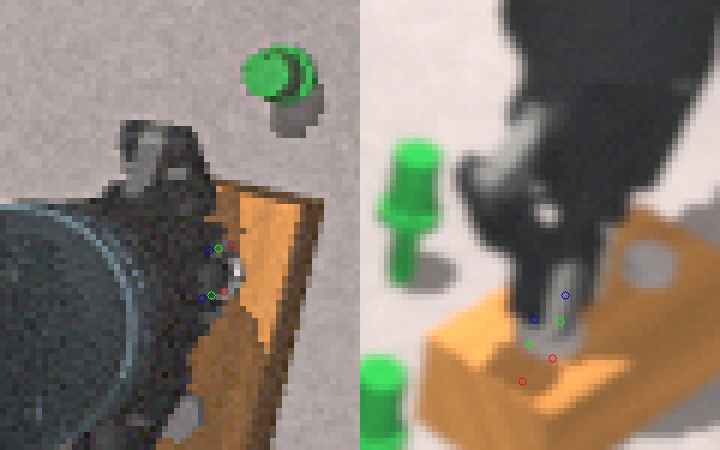

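Request:
play_rows --targets '[[[0, 0, -0.01, 0, 0, 0, 1], [0, 0, -0.025, 0, 0, 0, 1], [0, 0, -0.045, 0, 0, 0, 1], [0, 0, -0.07, 0, 0, 0, 1], [0, 0, -0.1, 0, 0, 0, 1], [0, 0, -0.11, 0, 0, 0, 1], [0, 0, -0.11, 0, 0, 0, 1], [0, 0, -0.11, 0, 0, 0, 1]]]'

```text
clock: 21.28
ee_pos: [0.4927, 0.2865, 0.1362]
eef_rot: [[0.105, 0.994, 0.001], [0.994, -0.105, 0.001], [0.001, 0.001, -1.0]]
contact_force: [-0.0, -0.0, -1.7]
width: 0.018
```

```bash
python3 go.py 0.5772 0.0075 0.137 -0.105;python3 look.py pics/p22.png 105 195 335 155 .01
```

```text
shift [-0.2686  0.1134 -0.0009] rot [ 0.0007 -0.0006 -0.0002] t 21.2833 pos [0.4927 0.2865 0.1362] F [-0.  -0.  -1.7] w 0.018
21.2833 [0.4927 0.2865 0.1362] 0.018 [-0.  -0.  -1.7]
```

View pics/p22.png

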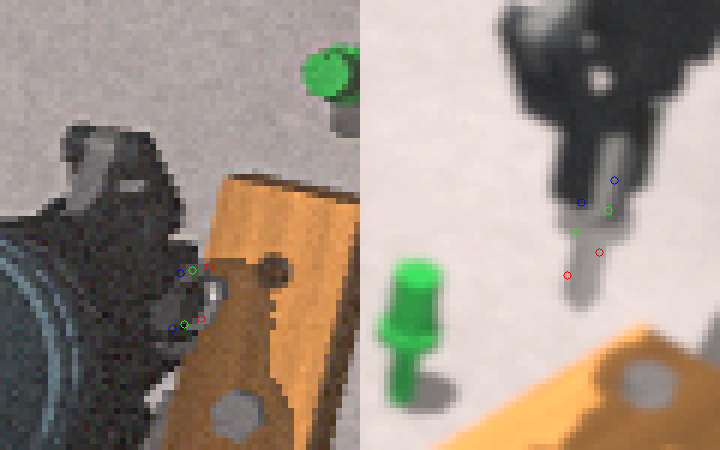

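The pin is out of the rack and in the hand, and its empty hole is visible at top ≈ (150,240). I'll measure that hole against the TCP to get the pin's offset in the grip.

```bash
python3 - <<'E'
from h import *
p=ctrl.state()["ee_pos"]
print("rack hole",p2w("top",np.array([105,195])+(np.array([272,270])+.5)/6-.5,.045))
print("tip pred scene",w2p("scene",[.4927,.2865,p[2]-.0177]), "top",w2p("top",[.4927,.2865,p[2]-.0177]))
print("tip seen", np.array([335,155])+(np.array([580-360,303])+.5)/6-.5)
im=snapshot("scene"); crop(im,(372,195),(22,28),12,"pics/s4.png")
im=snapshot("top"); crop(im,(145,240),(22,20),14,"pics/t4.png")
E
```

```text
rack hole [0.49372479 0.28785083 0.045     ]
tip pred scene [370.3852208  205.41907028] top [141.35940308 242.50883904]
tip seen [371.25       205.08333333]
pics/s4.png origin 350 167 f 12
pics/t4.png origin 123 220 f 14
```

View pics/s4.png

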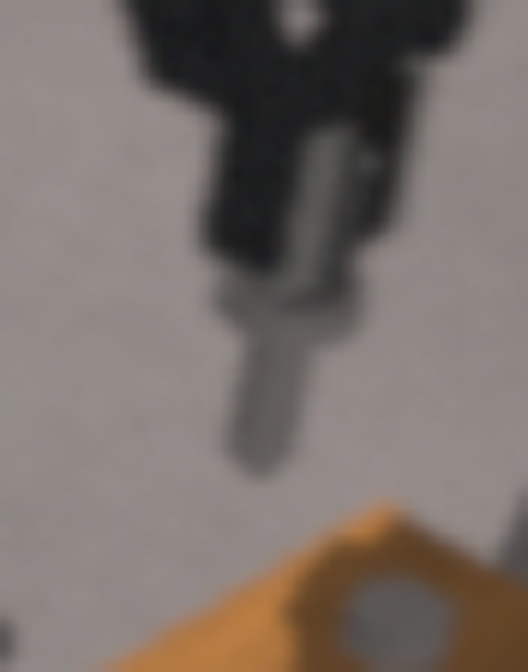

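View pics/t4.png

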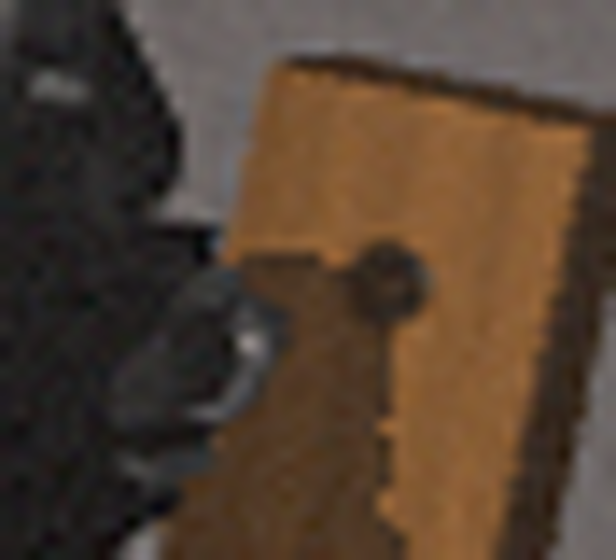

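Request:
play_rows --targets '[[[-0.03, 0.0127, 0, 0, 0, 0, 1], [-0.066, 0.0279, 0, 0, 0, 0, 1], [-0.102, 0.043, 0, 0, 0, 0, 1], [-0.138, 0.0583, 0, 0, 0, 0, 1], [-0.174, 0.0735, 0, 0, 0, 0, 1], [-0.21, 0.0887, 0, 0, 0, 0, 1], [-0.24, 0.1014, 0, 0, 0, 0, 1], [-0.26, 0.1099, 0, 0, 0, 0, 1], [-0.2696, 0.1134, 0, 0, 0, 0, 1], [-0.2696, 0.1134, 0, 0, 0, 0, 1]]]'

```text
clock: 22.32
ee_pos: [0.5772, 0.0032, 0.1357]
eef_rot: [[0.11, 0.994, -0.0], [0.994, -0.11, -0.001], [-0.001, 0.0, -1.0]]
contact_force: [0.1, 0.3, -1.2]
width: 0.0177
```

Request:
play_rows --targets '[[[0, 0, 0.02, 0, 0, 0, 1], [0, 0, 0.04, 0, 0, 0, 1], [0, 0, 0.05, 0, 0, 0, 1], [0, 0, 0.05, 0, 0, 0, 1], [0, 0, 0.05, 0, 0, 0, 1], [0, 0, 0.05, 0, 0, 0, 1], [0, 0, 0.05, 0, 0, 0, 1]]]'

```text
clock: 22.9
ee_pos: [0.5783, 0.0068, 0.0874]
eef_rot: [[0.105, 0.994, 0.003], [0.994, -0.105, 0.001], [0.001, 0.003, -1.0]]
contact_force: [0.1, 0.6, -2.0]
width: 0.0177
```

```bash
python3 go.py 0.577 0.0065 0.066 -0.105; python3 - <<'E'
from h import *
im=snapshot("scene"); crop(im,(248,195),(30,28),12,"pics/s5.png")
p=ctrl.state()["ee_pos"]
print("tip",w2p("scene",p-[0,0,.0177]),"hole",w2p("scene",[.577,.0075,.038]))
E
```

```text
shift [-0.0004 -0.0013  0.0214] rot [ 0.0025 -0.0008 -0.    ] t 22.9 pos [0.5783 0.0068 0.0874] F [ 0.1  0.6 -2. ] w 0.0177
pics/s5.png origin 218 167 f 12
tip [250.21205821 191.86322638] hole [251.00303744 201.81221634]
```

View pics/s5.png

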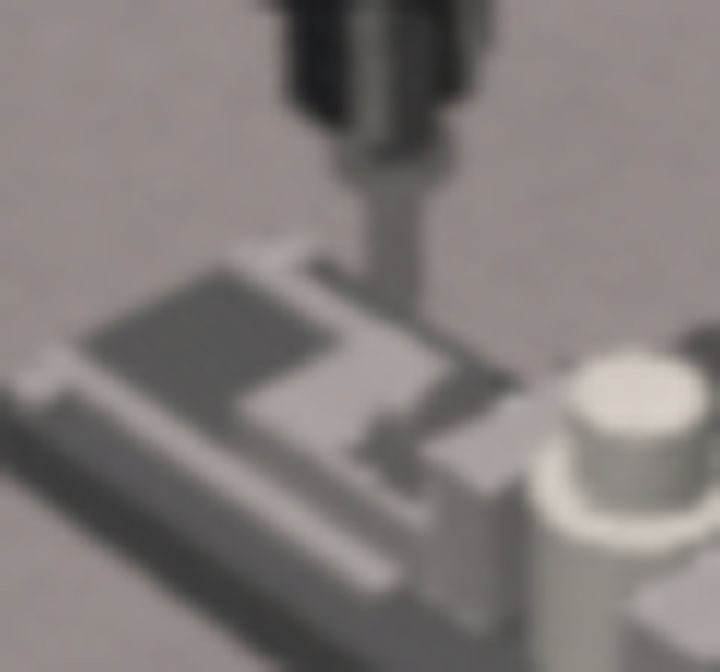

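Request:
play_rows --targets '[[[-0.0003, -0.0008, 0.01, 0.002, 0, 0, 1], [-0.0003, -0.0008, 0.018, 0.002, 0, 0, 1], [-0.0003, -0.0008, 0.024, 0.002, 0, 0, 1], [-0.0003, -0.0008, 0.028, 0.002, 0, 0, 1], [-0.0003, -0.0008, 0.028, 0.002, 0, 0, 1], [-0.0003, -0.0008, 0.028, 0.002, 0, 0, 1], [-0.0003, -0.0008, 0.028, 0.002, 0, 0, 1]]]'

```text
clock: 23.53
ee_pos: [0.5768, 0.006, 0.0585]
eef_rot: [[0.105, 0.994, -0.001], [0.994, -0.105, 0.0], [0.0, -0.001, -1.0]]
contact_force: [-0.8, -0.0, -1.4]
width: 0.0179
```

```bash
python3 go.py 0.577 0.0065 0.052 -0.105; python3 - <<'E'
from h import *
im=snapshot("scene"); crop(im,(248,195),(30,28),12,"pics/s6.png")
E
```

```text
shift [0.0005 0.0002 0.0065] rot [-0.001  -0.0002 -0.0006] t 23.5333 pos [0.5768 0.006  0.0585] F [-0.8 -0.  -1.4] w 0.0179
pics/s6.png origin 218 167 f 12
```

View pics/s6.png

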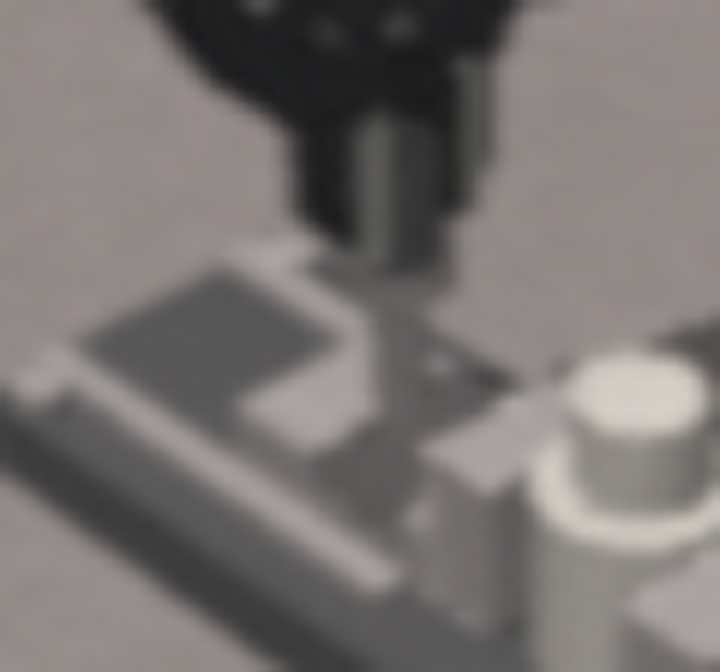

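The pin tip is just above the hole mouth, in the hand's shadow, at scene ≈ (251,201). Feeling downward in 1 mm rows.

Request:
play_rows --targets '[[[0.0003, 0, 0.001, 0, 0, 0, 1], [0.0003, 0, 0.002, 0, 0, 0, 1], [0.0003, 0, 0.003, 0, 0, 0, 1], [0.0003, 0, 0.004, 0, 0, 0, 1], [0.0003, 0, 0.005, 0, 0, 0, 1], [0.0003, 0, 0.006, 0, 0, 0, 1]]]'

```text
clock: 24.08
ee_pos: [0.5766, 0.0064, 0.0523]
eef_rot: [[0.105, 0.994, -0.001], [0.994, -0.105, 0.0], [0.0, -0.001, -1.0]]
contact_force: [-0.4, 0.2, -1.4]
width: 0.0182
```

No contact force with the tip about 3 mm below the mouth, so it has entered. Continuing.

Request:
play_rows --targets '[[[0, 0, 0.0015, 0, 0, 0, 1], [0, 0, 0.003, 0, 0, 0, 1], [0, 0, 0.0045, 0, 0, 0, 1], [0, 0, 0.006, 0, 0, 0, 1], [0, 0, 0.007, 0, 0, 0, 1]]]'

```text
clock: 24.5
ee_pos: [0.5765, 0.0064, 0.0451]
eef_rot: [[0.105, 0.994, -0.001], [0.994, -0.105, 0.0], [0.0, -0.001, -1.0]]
contact_force: [-0.2, 0.1, -1.1]
width: 0.0178
```

Request:
play_rows --targets '[[[0, 0, 0.0015, 0, 0, 0, 1], [0, 0, 0.003, 0, 0, 0, 1], [0, 0, 0.0045, 0, 0, 0, 1], [0, 0, 0.006, 0, 0, 0, 1], [0, 0, 0.007, 0, 0, 0, 1]]]'

```text
clock: 24.92
ee_pos: [0.5766, 0.0065, 0.0382]
eef_rot: [[0.105, 0.994, -0.001], [0.994, -0.105, 0.0], [0.0, -0.001, -1.0]]
contact_force: [0.5, -1.0, -0.5]
width: 0.0177
```

Request:
play_rows --targets '[[[0, 0, 0.0015, 0, 0, 0, 1], [0, 0, 0.003, 0, 0, 0, 1], [0, 0, 0.0045, 0, 0, 0, 1], [0, 0, 0.006, 0, 0, 0, 1], [0, 0, 0.007, 0, 0, 0, 1]]]'

```text
clock: 25.33
ee_pos: [0.5766, 0.0064, 0.0312]
eef_rot: [[0.105, 0.994, -0.001], [0.994, -0.105, 0.0], [0.0, -0.001, -1.0]]
contact_force: [-0.2, 0.8, -1.9]
width: 0.0177
```

Request:
play_rows --targets '[[[0, 0, 0.0015, 0, 0, 0, 1], [0, 0, 0.003, 0, 0, 0, 1], [0, 0, 0.0045, 0, 0, 0, 1], [0, 0, 0.006, 0, 0, 0, 1], [0, 0, 0.007, 0, 0, 0, 1]]]'

```text
clock: 25.75
ee_pos: [0.5765, 0.0065, 0.0241]
eef_rot: [[0.105, 0.994, -0.001], [0.994, -0.105, 0.0], [0.0, -0.001, -1.0]]
contact_force: [-0.5, 0.0, -1.9]
width: 0.0179
```

Request:
play_rows --targets '[[[0, 0, 0.001, 0, 0, 0, 1], [0, 0, 0.002, 0, 0, 0, 1], [0, 0, 0.003, 0, 0, 0, 1], [0, 0, 0.004, 0, 0, 0, 1], [0, 0, 0.005, 0, 0, 0, 1], [0, 0, 0.006, 0, 0, 0, 1], [0, 0, 0.006, 0, 0, 0, 1]]]'

```text
clock: 26.33
ee_pos: [0.5767, 0.0065, 0.0196]
eef_rot: [[0.105, 0.994, -0.001], [0.994, -0.105, 0.001], [0.001, -0.001, -1.0]]
contact_force: [-3.9, -0.4, 12.5]
width: 0.0174
```

```bash
python3 - <<'E'
from h import *
im=snapshot("scene"); crop(im,(248,195),(30,28),12,"pics/s7.png"); print(ctrl.state()["contact_force"],ctrl.state()["ee_pos"])
E
```

```text
pics/s7.png origin 218 167 f 12
[-4.31672842  0.91898865 12.36777754] [0.57672707 0.00648145 0.01961121]
```

View pics/s7.png

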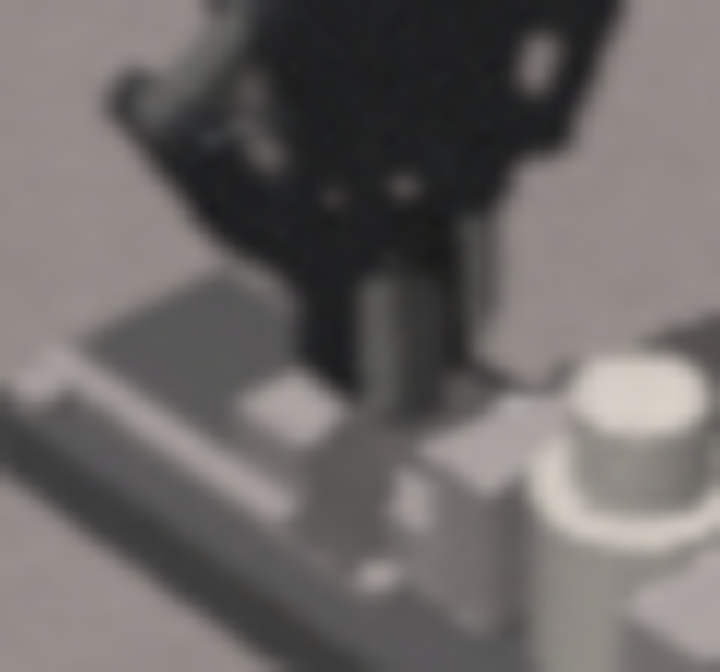

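Contact of 12.5 N at TCP z 0.0196, which matches the predicted home height of 0.0197: the collar is on the tail. Releasing and withdrawing straight up.

Request:
play_rows --targets '[[[0, 0, -0.001, 0, 0, 0, 0.4], [0, 0, -0.001, 0, 0, 0, 0.1], [0, 0, -0.001, 0, 0, 0, -0.06], [0, 0, -0.001, 0, 0, 0, -0.06], [0, 0, -0.001, 0, 0, 0, -0.06], [0, 0, -0.02, 0, 0, 0, -0.06], [0, 0, -0.05, 0, 0, 0, -0.06], [0, 0, -0.09, 0, 0, 0, -0.06], [0, 0, -0.13, 0, 0, 0, -0.06], [0, 0, -0.16, 0, 0, 0, -0.06]]]'

```text
clock: 27.22
ee_pos: [0.5776, 0.006, 0.1813]
eef_rot: [[0.106, 0.994, 0.001], [0.994, -0.106, 0.0], [0.001, 0.001, -1.0]]
contact_force: [1.2, -0.2, 0.4]
width: 0.0451
```

Request:
play_rows --targets '[[[-0.04, 0, 0, 0, 0, 0, -0.06], [-0.08, 0, 0, 0, 0, 0, -0.06], [-0.12, 0, 0, 0, 0, 0, -0.06], [-0.16, 0, 0, 0, 0, 0, -0.06], [-0.2, 0, 0, 0, 0, 0, -0.06], [-0.23, 0, 0, 0, 0, 0, -0.06], [-0.25, 0, 0, 0, 0, 0, -0.06], [-0.25, 0, 0, 0, 0, 0, -0.06], [-0.25, 0, 0, 0, 0, 0, -0.06]]]'

```text
clock: 27.97
ee_pos: [0.5499, -0.2435, 0.1781]
eef_rot: [[0.108, 0.994, -0.002], [0.994, -0.108, 0.0], [0.0, -0.002, -1.0]]
contact_force: [0.4, -0.4, 0.1]
width: 0.0455
```

```bash
python3 - <<'E'
from h import *
s=snapshot("scene"); t=snapshot("top")
a=cv2.resize(s[165:260,205:315][...,::-1],None,fx=7,fy=6,interpolation=3)
cv2.imwrite("pics/f_s.png",a); crop(t,(250,210),(55,35),7,"pics/f_t.png")
cv2.imwrite("pics/f_full.png",cv2.resize(t[...,::-1],(768,576)))
for n in("top","scene"):
    r=[k for k in spotter.mark_of(n,"pin")]; print(n,[(np.round(k["location"],1).tolist(),round(k["p"],2)) for k in r])
    print(n,"expected home: tip",w2p(n,[.577,.0075,.002]),"collar top",w2p(n,[.577,.0075,.044]),"knob top",w2p(n,[.577,.0075,.072]))
st=ctrl.state();print(st["clock"],st["ee_pos"],st["contact_force"])
E
```

```text
pics/f_t.png origin 195 175 f 7
top [([116.9, 237.5], 0.59), ([185.8, 254.1], 0.52), ([164.7, 207.4], 0.46)]
top expected home: tip [261.14578447 209.96834721] collar top [261.57089765 209.87489515] knob top [261.87746953 209.80750186]
scene [([401.7, 262.8], 0.82), ([341.5, 220.0], 0.73), ([336.3, 255.7], 0.69), ([250.4, 209.4], 0.45), ([249.3, 211.0], 0.42)]
scene expected home: tip [251.22545377 212.77775873] collar top [250.96507783 199.94073619] knob top [250.7844331  191.03461203]
28.1667 [ 0.55105966 -0.24023078  0.17807693] [-0.12609709 -0.54327227 -0.0323226 ]
```

View pics/f_s.png

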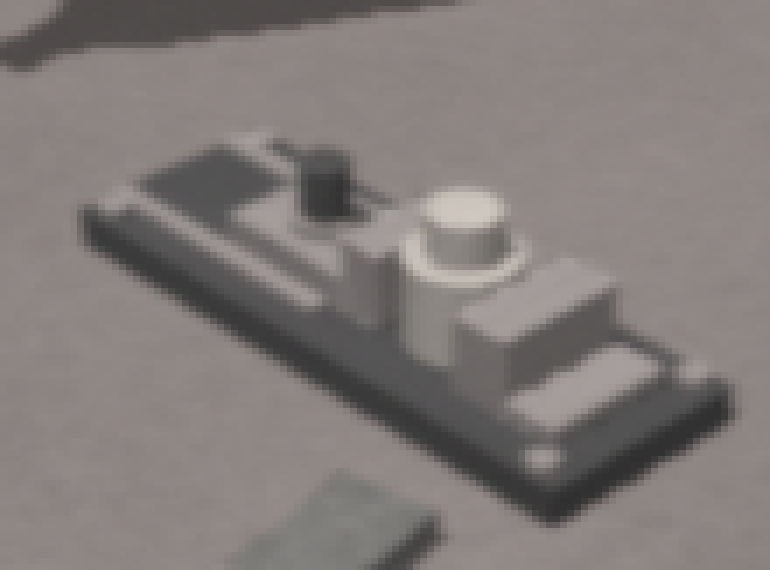

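View pics/f_t.png

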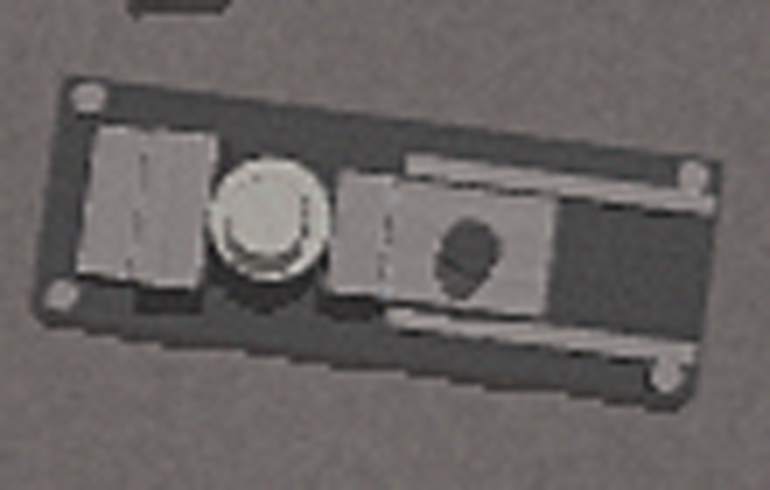

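View pics/f_full.png

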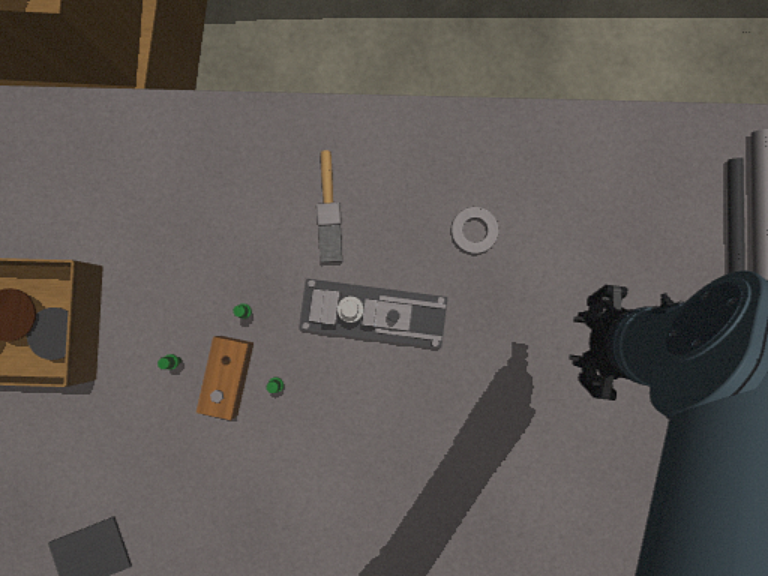

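The pin's knob top is at scene ≈ (251.7,190.8) and top ≈ (262.1,210.4). That is within 1 px of the home prediction in both views. The stub is clamped between jaw and stop, and the bolt, flange and brush have not moved. Letting the arm settle, then handing in.

Request:
play_rows --targets '[[[0, 0, 0, 0, 0, 0, -0.06], [0, 0, 0, 0, 0, 0, -0.06], [0, 0, 0, 0, 0, 0, -0.06]]]'

```text
clock: 28.42
ee_pos: [0.5507, -0.2416, 0.1783]
eef_rot: [[0.104, 0.995, -0.001], [0.995, -0.104, 0.001], [0.0, -0.001, -1.0]]
contact_force: [-0.6, -1.2, -0.6]
width: 0.0457
```

```bash
python3 -c "
from bench import ctrl
print(ctrl.sign_off(), ctrl.state()['clock'])"
```

```text
the job is handed in; nothing more can be done
the job is handed in; nothing more can be done
```

I did every step and handed the job in at about 28 s; the hand-in gave no verdict.

- **Stub:** I stood it thick end down on the jig base and let go of it. It stayed upright in the pictures.
- **Jaw:** I pushed it with the shut fingers until it stopped, with the push reaching about 16 N. The top view then showed the stub sitting between stop and jaw.
- **Pin:** I took the dark-knobbed pin from the rack and lowered it through both holes. There was no resistance until 12.5 N at TCP z 0.0196, against a predicted 0.0197 for fully home.

**Last checks:** in both cameras the pin's knob top was within about 1 px of where it should be when home. The bolt, flange and brush looked unmoved, and the arm was clear of everything.

**What disagreed:**
- **Finger tips:** in the pictures the shut finger tips sat about 27 mm higher than the reported TCP. I set heights by picture and contact force instead.
- **Pin spotter:** in the last top picture the spotter found only the green look-alikes and missed the pin. In the scene picture it reported it with p of about 0.45, so I checked the pin by its projected position instead.

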